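# Reload the keyed cell incubator and fit its cover

### The arm

A 6-joint arm with a two-finger parallel gripper is mounted at the origin on the work surface. World frame = base frame: x ahead of the robot, y to its left, z up, the work surface at z = 0. Lengths are in m, angles in degrees, forces in N, time in s.
With the tool pointing down it reaches from about 0.4 to 0.825 m from the base axis. Payload 7 kg.
Tool frame: the origin (TCP) lies on the centre line of the jaws, within the pads' length; the fingertips stand 11 mm ahead of it and the grasp point (between the pads) lies 8 mm behind it; z points along the fingers, y is the line along which they close (so a half turn about z gives the same grasp; the last joint's range is limited). The gripper opens to 88 mm and grips with 3 to 60 N. Pads are 19 mm wide; open, the fingers measure 130 mm over their backs; the gripper's body (78 mm by 193 mm) begins 47 mm behind the grasp point.
Start: joints at [83.428, 20.546, 0.682, 0, -70.136, -16.507], TCP at [0.265, 0.621, 0.238] pointing down, gripper open.
Joint ranges: [-176.03, 176.03], [-82.01, 121.73], [-58.28, 71.71], [-173.87, 95.51], [-174.79, -0.11], [-173.66, 173.66]. Speed limits (degrees/s): [136.94, 136.94, 172.46, 180, 180, 180].

### API

Orientations are given as [roll, pitch, yaw] about the fixed x, y, z axes, in that order (R = Rz(yaw) Ry(pitch) Rx(roll)).
In Python, from plant import r, capture, camera_model, job gives the robot as it stands.
- The arm moves only by the tool drive_tool, never from a script. Its argument "increments" is a list that holds one entry, the list of rows, each a list of 5 numbers: the gripper's target within -1 to 1 (fully open at 1, half-way at 0, shut at -1), then the shift along the tool's x, y, z scaled (see below), then the turn about the tool's z scaled (see below). In form: [[[gripper, tx, ty, tz, roll], ...]]. A call has 1 to 5 rows; each row is the pose to reach, as a shift and turn from the pose commanded when the call began, along the tool's axes at that moment, turning the shorter way round; what a row does not reach only later rows make up. The controller multiplies each number of a shift by 120 mm and each number of a turn by 360 degrees. A row lasts 1/8 s, in which the tool goes at most 62.5 mm and 10.7 degrees, less where a joint would pass 70% of its speed; a pose out of reach is approached as far as the arm can. A call with a number of a shift or a turn outside -1 to 1 is refused whole. A call with a gripper value outside its range is refused whole. The fingers move at their own pace and stop on an object; "squeeze" is the grip in N (left out, the last holds). Time passes only in rows, so rows that repeat a pose let the fingers close. It gives the time, the measured TCP pose, the force, the opening and the grip force at its end, in the units of the state.
- r.get_state(): the state, without advancing time (a new reading comes with each control period).
- capture(name): name is "scene" or "top" or "wrist"; returns the picture (420x560x3 uint8, red, green, blue); there is no depth.
- camera_model(name): a dict with "camera_matrix" (3x3 intrinsics, pixels), "k1" (the pictures are not rectified: a ray, as slopes to the right and down, at radius r is drawn at 1 + k1 r^2 times it, then the intrinsics apply), "rvec" (rotation vector, rad) and "tvec" (3), from world to camera coordinates, as OpenCV has them. Camera axes: x right, y down, z forward; pixel columns grow to the right and rows downward; lengths in m; the calibration is good to about 2 mm. A picture is of the moment at which its call begins: read the wrist's pose just before it. camera_model takes no time and is no camera call; for the wrist camera it gives the pose at the moment of the call.
- job.close_job(): hands the job in; it is judged then, once.
The state is a dict: "time_s": time; "joints": joint angles; "qd": joint speeds; "joint_torque": joint torques, N m; "tcp_pos": TCP position; "eef_rot": TCP orientation; "contact_force": force on the tool from outside, world axes, zero at the start; "moment": the same for the moment, N m; "gripper_width": finger opening in m; "gripper_force": force on a finger pad.
Only numpy, scipy, OpenCV 4.12 (cv2) and the standard library are available. Lean on these libraries where they do the work, as an engineer would, in place of code of your own. Each camera call takes 0.05 s, during which the arm holds its last target. There are 200 camera calls.

### The job

Reload the incubator block: first take every used cell (orange cap) out of its socket and put it in the grey waste tray, and only then seat every fresh cell (blue cap) fully home, one to a socket, turning each so that its flat matches the flat of the socket. With all the fresh cells in, lower the green cover frame over the two locating pins until it rests flush on both posts, and leave the other things on the bench where they are.

Things in the scene. Friction and masses are not known exactly. Their poses are not given: they have to be found in the camera images.
- fresh1: Fresh cell, white, blue cap, 110 g, weighted foot; stands on the bench; may be absent. D-section body 50 mm high: round of radius 18 mm on -x, squared off on +x to a flat 36 mm wide, 18 mm from the axis; lowest 5 mm 2.5 mm smaller all round. On top a grip bar 30 (x) x 16 (y) x 32 mm, top at 82 mm. Origin: underside, on the axis of the round and bar; +x out of the flat, z up.
- fresh2: Fresh cell, white, blue cap, 110 g, weighted foot; stands on the bench; may be absent. D-section body 50 mm high: round of radius 18 mm on -x, squared off on +x to a flat 36 mm wide, 18 mm from the axis; lowest 5 mm 2.5 mm smaller all round. On top a grip bar 30 (x) x 16 (y) x 32 mm, top at 82 mm. Origin: underside, on the axis of the round and bar; +x out of the flat, z up.
- fresh3: Fresh cell, white, blue cap, 110 g, weighted foot; stands on the bench; may be absent. D-section body 50 mm high: round of radius 18 mm on -x, squared off on +x to a flat 36 mm wide, 18 mm from the axis; lowest 5 mm 2.5 mm smaller all round. On top a grip bar 30 (x) x 16 (y) x 32 mm, top at 82 mm. Origin: underside, on the axis of the round and bar; +x out of the flat, z up.
- used1: Used cell, white, orange cap; seated in the socket of its number; may be absent. D-section body 50 mm high: round of radius 18 mm on -x, squared off on +x to a flat 36 mm wide, 18 mm from the axis; lowest 5 mm 2.5 mm smaller all round. On top a grip bar 30 (x) x 16 (y) x 32 mm, top at 82 mm. Origin: underside, on the axis of the round and bar; +x out of the flat, z up.
- used2: Used cell, white, orange cap; seated in the socket of its number; may be absent. D-section body 50 mm high: round of radius 18 mm on -x, squared off on +x to a flat 36 mm wide, 18 mm from the axis; lowest 5 mm 2.5 mm smaller all round. On top a grip bar 30 (x) x 16 (y) x 32 mm, top at 82 mm. Origin: underside, on the axis of the round and bar; +x out of the flat, z up.
- used3: Used cell, white, orange cap; seated in the socket of its number; may be absent. D-section body 50 mm high: round of radius 18 mm on -x, squared off on +x to a flat 36 mm wide, 18 mm from the axis; lowest 5 mm 2.5 mm smaller all round. On top a grip bar 30 (x) x 16 (y) x 32 mm, top at 82 mm. Origin: underside, on the axis of the round and bar; +x out of the flat, z up.
- socket1: The right-hand (base -y) socket, fixed, 54 mm square, turned by its own angle. D well, 2 mm play round a cell: flat wall on +x (black line on its rim), -x corners filled, so a cell enters only with its +x along the socket's +x. Origin: well axis, underside, 10 mm above the bench. Well floor z = 5, rim z = 45 mm; a seated cell's top is 97 mm above the bench.
- socket2: The middle socket, fixed, 54 mm square, turned by its own angle. D well, 2 mm play round a cell: flat wall on +x (black line on its rim), -x corners filled, so a cell enters only with its +x along the socket's +x. Origin: well axis, underside, 10 mm above the bench. Well floor z = 5, rim z = 45 mm; a seated cell's top is 97 mm above the bench.
- socket3: The left-hand (base +y) socket, fixed, 54 mm square, turned by its own angle. D well, 2 mm play round a cell: flat wall on +x (black line on its rim), -x corners filled, so a cell enters only with its +x along the socket's +x. Origin: well axis, underside, 10 mm above the bench. Well floor z = 5, rim z = 45 mm; a seated cell's top is 97 mm above the bench.
- base: Grey base plate of the incubator block, fixed, 104 (x) x 276 (y) x 10 mm, with the three sockets at y = -74, 0, 74 mm and an aluminium post (26 x 22 mm, top 62 mm above the bench) at y = +-123 mm, each carrying a steel locating pin. Origin: centre of the underside, on the bench.
- pin_left (a point): Foot of the locating pin at base y = +123 mm, on the post's top, 62 mm above the bench. The pin is 10 mm across, 21 mm tall, the top 9 mm tapering to 4 mm.
- pin_right (a point): Foot of the locating pin at base y = -123 mm, on the post's top, 62 mm above the bench. The pin is 10 mm across, 21 mm tall, the top 9 mm tapering to 4 mm.
- cover: Green cover frame, loose, plate 88 (x) x 276 (y) x 8 mm, 300 g, window 60 x 216 mm that the cells stand through, a 14 mm square pin hole at y = +-123 mm, x = 0. Same either way round. Origin: centre of its underside; flat on the bench at the start. Flush on the posts, its origin is 62 mm above the base's.
- cover_bar (a point): Centre of the cover's black carrying bar, 64 mm above the cover's underside: 86 mm long along cover x, 12 mm wide (cover y), 14 mm tall, on two 12 mm legs at x = +-37 mm.
- tray: Grey open waste tray, fixed, 120 (x) x 200 (y) x 40 mm tall outside, walls 4 mm, floor 4 mm. Origin: centre of its underside.
- jar1: Small white jar with orange lid, 52 mm across, 60 mm tall. Bystander, not to be disturbed. Origin: centre of the underside.
- jar2: Another small white jar with orange lid, 52 mm across, 60 mm tall. Bystander, not to be disturbed. Origin: centre of the underside.
- bluecap: Blue screw cap, 48 mm across, 16 mm tall. Bystander, not to be disturbed. Origin: centre of the underside.
- beaker: Glass beaker, 72 mm across, 85 mm tall. Bystander, not to be disturbed. Origin: centre of the underside.
- marker: Red marker, 120 x 14 x 14 mm along its x. Bystander, not to be disturbed. Origin: centre of the underside.

How it is judged (in metres and radians):
On the way, in this order (a step that is already met when the one before it is completed fails the run):
1. every used cell is in the waste tray (x of used1 in the frame of tray between -0.06 and 0.06 m and y of used1 in the frame of tray between -0.1 and 0.1 m and height (world z) of each of used1, used2, used3 below 0.05 m and x of used2 in the frame of tray between -0.06 and 0.06 m and y of used2 in the frame of tray between -0.1 and 0.1 m and x of used3 in the frame of tray between -0.06 and 0.06 m and y of used3 in the frame of tray between -0.1 and 0.1 m), for 0.2 s.
2. every fresh cell is fully home in a socket, flat to flat, with the cover not yet on (all of step 1 and ((horizontal distance between fresh1 and socket1 below 0.005 m and z of fresh1 in the frame of socket1 below 0.008 m and angle between the x axis of fresh1 and the x axis of socket1, either way round below 0.15 rad and angle between fresh1's own z axis and vertical below 0.08 rad) or (horizontal distance between fresh1 and socket2 below 0.005 m and z of fresh1 in the frame of socket2 below 0.008 m and angle between the x axis of fresh1 and the x axis of socket2, either way round below 0.15 rad and angle between fresh1's own z axis and vertical below 0.08 rad) or (horizontal distance between fresh1 and socket3 below 0.005 m and z of fresh1 in the frame of socket3 below 0.008 m and angle between the x axis of fresh1 and the x axis of socket3, either way round below 0.15 rad and angle between fresh1's own z axis and vertical below 0.08 rad)) and ((horizontal distance between fresh2 and socket1 below 0.005 m and z of fresh2 in the frame of socket1 below 0.008 m and angle between the x axis of fresh2 and the x axis of socket1, either way round below 0.15 rad and angle between fresh2's own z axis and vertical below 0.08 rad) or (horizontal distance between fresh2 and socket2 below 0.005 m and z of fresh2 in the frame of socket2 below 0.008 m and angle between the x axis of fresh2 and the x axis of socket2, either way round below 0.15 rad and angle between fresh2's own z axis and vertical below 0.08 rad) or (horizontal distance between fresh2 and socket3 below 0.005 m and z of fresh2 in the frame of socket3 below 0.008 m and angle between the x axis of fresh2 and the x axis of socket3, either way round below 0.15 rad and angle between fresh2's own z axis and vertical below 0.08 rad)) and ((horizontal distance between fresh3 and socket1 below 0.005 m and z of fresh3 in the frame of socket1 below 0.008 m and angle between the x axis of fresh3 and the x axis of socket1, either way round below 0.15 rad and angle between fresh3's own z axis and vertical below 0.08 rad) or (horizontal distance between fresh3 and socket2 below 0.005 m and z of fresh3 in the frame of socket2 below 0.008 m and angle between the x axis of fresh3 and the x axis of socket2, either way round below 0.15 rad and angle between fresh3's own z axis and vertical below 0.08 rad) or (horizontal distance between fresh3 and socket3 below 0.005 m and z of fresh3 in the frame of socket3 below 0.008 m and angle between the x axis of fresh3 and the x axis of socket3, either way round below 0.15 rad and angle between fresh3's own z axis and vertical below 0.08 rad)) and horizontal distance between cover and base above 0.08 m), for 0.2 s.
At the end, for the whole second after the job is handed in: Used cells in the tray; every fresh cell home in a socket (5 mm of its axis, 3 mm of its floor, 0.15 rad of its flat, upright); cover over both pins, flush on the posts (6 mm and 0.04 rad in plan, 3 mm in height, tilt under 0.03 rad); all at rest (all of step 1 and ((horizontal distance between fresh1 and socket1 below 0.005 m and z of fresh1 in the frame of socket1 below 0.008 m and angle between the x axis of fresh1 and the x axis of socket1, either way round below 0.15 rad and angle between fresh1's own z axis and vertical below 0.08 rad) or (horizontal distance between fresh1 and socket2 below 0.005 m and z of fresh1 in the frame of socket2 below 0.008 m and angle between the x axis of fresh1 and the x axis of socket2, either way round below 0.15 rad and angle between fresh1's own z axis and vertical below 0.08 rad) or (horizontal distance between fresh1 and socket3 below 0.005 m and z of fresh1 in the frame of socket3 below 0.008 m and angle between the x axis of fresh1 and the x axis of socket3, either way round below 0.15 rad and angle between fresh1's own z axis and vertical below 0.08 rad)) and ((horizontal distance between fresh2 and socket1 below 0.005 m and z of fresh2 in the frame of socket1 below 0.008 m and angle between the x axis of fresh2 and the x axis of socket1, either way round below 0.15 rad and angle between fresh2's own z axis and vertical below 0.08 rad) or (horizontal distance between fresh2 and socket2 below 0.005 m and z of fresh2 in the frame of socket2 below 0.008 m and angle between the x axis of fresh2 and the x axis of socket2, either way round below 0.15 rad and angle between fresh2's own z axis and vertical below 0.08 rad) or (horizontal distance between fresh2 and socket3 below 0.005 m and z of fresh2 in the frame of socket3 below 0.008 m and angle between the x axis of fresh2 and the x axis of socket3, either way round below 0.15 rad and angle between fresh2's own z axis and vertical below 0.08 rad)) and ((horizontal distance between fresh3 and socket1 below 0.005 m and z of fresh3 in the frame of socket1 below 0.008 m and angle between the x axis of fresh3 and the x axis of socket1, either way round below 0.15 rad and angle between fresh3's own z axis and vertical below 0.08 rad) or (horizontal distance between fresh3 and socket2 below 0.005 m and z of fresh3 in the frame of socket2 below 0.008 m and angle between the x axis of fresh3 and the x axis of socket2, either way round below 0.15 rad and angle between fresh3's own z axis and vertical below 0.08 rad) or (horizontal distance between fresh3 and socket3 below 0.005 m and z of fresh3 in the frame of socket3 below 0.008 m and angle between the x axis of fresh3 and the x axis of socket3, either way round below 0.15 rad and angle between fresh3's own z axis and vertical below 0.08 rad)) and horizontal distance between cover and base below 0.006 m and z of cover in the frame of base between 0.058 and 0.065 m and angle between the y axis of cover and the y axis of base, either way round below 0.04 rad and angle between cover's own z axis and vertical below 0.03 rad and linear speed of each of fresh1, fresh2, fresh3, used1, used2, used3, cover below 0.03 m/s); the robot touches nothing.
It fails at once if another thing on the bench is pushed more than 30 mm away (distance of any of jar1, jar2, bluecap, beaker, marker from where it was at the start of the episode above 0.03 m).
Of fresh1, fresh2, fresh3 only 2 to 3 are there at a start; the rules pass over those that are not, and their reading is None.
Of used1, used2, used3 only 2 to 3 are there at a start; the rules pass over those that are not, and their reading is None.
At some moment in a run one of fresh1, fresh2, fresh3, cover may be knocked a few centimetres aside while the robot is not near it.
It also fails if it takes over 210 s, if anything falls off the work surface, if the arm or the gripper's body presses on something with over 40 N, if the wrist force passes 120 N, or if a joint passes its speed limit or range.

## Working session

There is one attempt and no reset: what is moved stays moved. The work goes in short steps, Python scripts to look and compute and a tool call to move; the robot and the scene stay as the last step left them, time stands still between calls to the robot, and variables do not carry over. Pictures are saved under pics/ and viewed, at most 14 in all, crops included, and the job is handed in when it is done.

Besides the shell and the picture viewer there is one more tool, called after "Emit:" by a JSON object that holds its "fn" and its "kwargs". drive_tool: Moves the arm, as the interface text tells. Its arguments: {"type":"object","properties":{"increments":{"type":"array"},"squeeze":{"type":"number"}},"required":["increments"]}

```bash
ls; mkdir -p pics; python3 - <<'E'
from plant import r,capture,camera_model,job
import cv2
for n in("top","scene"):
    im=capture(n); cv2.imwrite(f"pics/{n}0.png",im[:,:,::-1]); m=camera_model(n); print(n,m)
s=r.get_state(); print(s)
E
```

```text
pics
top {'camera_matrix': array([[471.87334769,   0.        , 275.90775575],
       [  0.        , 471.87334769, 207.00781507],
       [  0.        ,   0.        ,   1.        ]]), 'k1': -0.002705310323739739, 'rvec': array([ 2.12490943, -2.09986536,  0.19238164]), 'tvec': array([-0.05804888,  0.56451922,  1.1333746 ])}
scene {'camera_matrix': array([[399.29344523,   0.        , 275.15261855],
       [  0.        , 399.29344523, 210.62380706],
       [  0.        ,   0.        ,   1.        ]]), 'k1': -0.044226906987955825, 'rvec': array([ 0.94475512,  2.68056484, -0.78801084]), 'tvec': array([ 0.45970937, -0.21298744,  1.21988355])}
{'time_s': 0.1, 'joints': array([ 8.34272705e+01,  2.05879659e+01,  6.39936426e-01, -1.88299699e-02,
       -7.01353108e+01, -1.65083080e+01]), 'qd': array([ 0.02962624, -0.01123241,  0.15091131, -0.02644345, -0.02037803,
        0.01337206]), 'joint_torque': array([-1.30769084e-03, -5.84164345e+01,  2.93754601e+01,  7.01552063e+00,
        1.02428271e-02, -4.98003226e-05]), 'tcp_pos': array([0.26445983, 0.62058709, 0.23671269]), 'eef_rot': array([ 1.79915065e+02, -6.71116851e-03, -2.30874438e+01]), 'contact_force': array([1.57527087, 0.1116549 , 0.72120764]), 'moment': array([ 0.02711094, -0.01747741, -0.01652013]), 'gripper_force': 0.0, 'gripper_width': 0.08791788455133419}
```

View pics/top0.png

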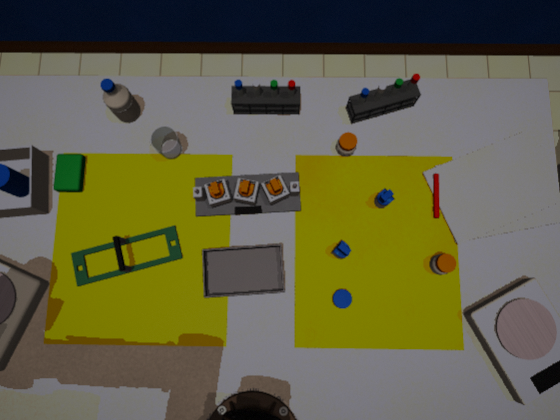

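View pics/scene0.png

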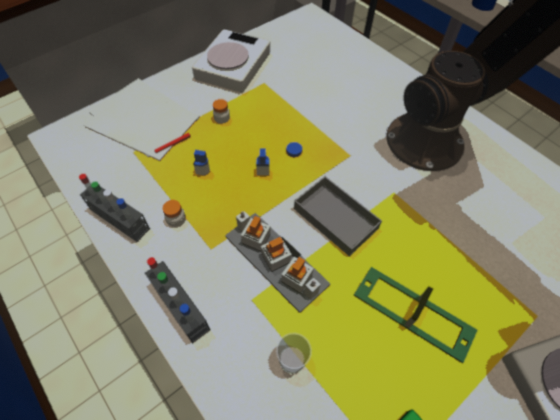

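Both pictures show three used cells in the block (around 218/246/276,190 in top), two fresh cells (385,198 and 342,249), the cover on the left (127,256), and the tray at (244,270). Next I'll enlarge the crops and compute coarse positions.

```bash
cat > h.py <<'E'
from plant import r,capture,camera_model,job
import cv2, numpy as np
from scipy.spatial.transform import Rotation as Ro
def und(m,px):
    px=np.atleast_2d(np.array(px,float)); K=m["camera_matrix"]
    d=(px-[K[0,2],K[1,2]])/[K[0,0],K[1,1]]; u=d.copy()
    for _ in range(20): u=d/(1+m["k1"]*(u**2).sum(1,keepdims=True))
    return u
def p2w(m,px,z):
    u=und(m,px); R=cv2.Rodrigues(np.array(m["rvec"]))[0]; c=-R.T@np.array(m["tvec"])
    v=np.c_[u,np.ones(len(u))]@R
    return c+v*((z-c[2])/v[:,2])[:,None]
def w2p(m,P):
    P=np.atleast_2d(np.array(P,float)); R=cv2.Rodrigues(np.array(m["rvec"]))[0]
    q=P@R.T+m["tvec"]; u=q[:,:2]/q[:,2:]; u=u*(1+m["k1"]*(u**2).sum(1,keepdims=True))
    K=m["camera_matrix"]; return u*[K[0,0],K[1,1]]+[K[0,2],K[1,2]]
def blobs(im,name,amin=15):
    h=cv2.cvtColor(im,cv2.COLOR_RGB2HSV); H,S,V=cv2.split(h)
    k={"orange":(H>4)&(H<18)&(S>150)&(V>90),"blue":(H>100)&(H<125)&(S>130)&(V>60),"green":(H>50)&(H<90)&(S>120)}[name]
    n,l,s,c=cv2.connectedComponentsWithStats(k.astype(np.uint8))
    o=[]
    for i in range(1,n):
        if s[i,4]>=amin:
            pts=np.argwhere(l==i)[:,::-1].astype(np.float32); o.append((c[i],s[i,4],cv2.minAreaRect(pts)))
    return o
def tool():
    s=r.get_state(); return s,np.array(s["tcp_pos"]),Ro.from_euler("xyz",s["eef_rot"],degrees=True).as_matrix()
def move(x,y,z,yaw):
    """shift in row units to reach TCP (x,y,z), tool yaw deg (pointing down), from measured pose"""
    s,p,R=tool(); d=R.T@(np.array([x,y,z])-p)
    dy=(yaw-s["eef_rot"][2]+90)%180-90      # half-turn symmetric
    j6=s["joints"][5]
    print("now",p.round(4),s["eef_rot"].round(2),"j6",round(j6,1),"w",round(s["gripper_width"],4),"t",round(s["time_s"],2),"F",s["contact_force"].round(1))
    print("row: t",(d/.12).round(4),"turn",round(-dy/360,4),"(alt",round((-dy+180*(1 if dy>0 else -1))/360,4),") mm",(d*1e3).round(1))
E
python3 - <<'E'
from h import *
im=cv2.imread("pics/top0.png")[:,:,::-1].copy(); m=camera_model("top")
for n,z in(("orange",.097),("blue",.082),("green",.008)):
    for c,a,rc in blobs(im,n): print(n,c.round(1),a,p2w(m,c,z).round(3)[0])
a=cv2.resize(im[160:220,185:310],None,fx=6,fy=6,interpolation=cv2.INTER_CUBIC)
cv2.imwrite("pics/a.png",cv2.convertScaleAbs(a[:,:,::-1],alpha=1.3))
print(camera_model("wrist"), tool()[2].round(2))
pins=p2w(m,[(198,191.5),(295.5,186.5)],.083); print("pins",pins)
tr=p2w(m,[(203.5,251),(281,244.5),(285,289),(205,296)],.04); print("tray",tr,tr.mean(0))
E
```

```text
orange [347.8 140.5] 228 [ 0.728 -0.229  0.097]
orange [273.8 186. ] 137 [ 0.609 -0.046  0.097]
orange [215.3 188.8] 138 [0.601 0.097 0.097]
orange [243.4 186.1] 88 [0.608 0.028 0.097]
orange [250.4 189.6] 33 [0.6   0.011 0.097]
orange [446.1 262.6] 261 [ 0.427 -0.456  0.097]
blue [106.4  84.1] 111 [0.882 0.395 0.082]
blue [237.8  82.9] 38 [0.887 0.052 0.082]
blue [365.1  91.1] 39 [ 0.867 -0.278  0.082]
blue [  3.7 174.6] 175 [0.636 0.634 0.082]
blue [385.4 196.6] 159 [ 0.589 -0.321  0.082]
blue [342.1 249.7] 154 [ 0.457 -0.213  0.082]
blue [341.7 298.4] 266 [ 0.341 -0.21   0.082]
green [398.3  82.9] 58 [ 0.927 -0.383  0.008]
green [273.5  84.5] 52 [ 0.919 -0.039  0.008]
green [ 69.1 172.5] 1011 [0.663 0.504 0.008]
green [159.9 246.5] 650 [0.467 0.248 0.008]
green [ 89.9 265.5] 629 [0.416 0.426 0.008]
{'camera_matrix': array([[349.76919919,   0.        , 269.62750111],
       [  0.        , 349.76919919, 212.53810323],
       [  0.        ,   0.        ,   1.        ]]), 'k1': -0.07356746800917105, 'rvec': array([-1.62425219,  2.45634239,  0.38102068]), 'tvec': array([ 0.67232891, -0.03824673,  0.39119473])} [[ 0.92 -0.39 -0.  ]
 [-0.39 -0.92 -0.  ]
 [ 0.    0.   -1.  ]]
pins [[ 0.5967785   0.14191781  0.083     ]
 [ 0.61194197 -0.09965208  0.083     ]]
tray [[ 0.45367083  0.12913006  0.04      ]
 [ 0.47230843 -0.06516718  0.04      ]
 [ 0.36230662 -0.07624083  0.04      ]
 [ 0.34277146  0.12066867  0.04      ]] [0.40776434 0.02709768 0.04      ]
```

View pics/a.png

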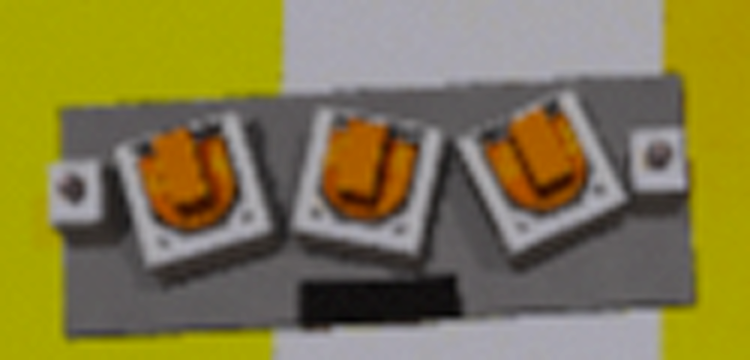

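```bash
python3 - <<'E'
from h import *
m=camera_model("wrist"); R=cv2.Rodrigues(m["rvec"])[0]; c=-R.T@m["tvec"]
s,p,T=tool(); print("cam in tool",T.T@(c-p), (R@T).round(3))
move(.604,.021,.23,3.6)
E
```

```text
cam in tool [ 0.08208802  0.00145255 -0.14589582] [[ 0.001  1.    -0.001]
 [-0.952  0.001 -0.305]
 [-0.305  0.001  0.952]]
now [0.2645 0.6206 0.2367] [ 1.7992e+02 -1.0000e-02 -2.3090e+01] j6 -16.5 w 0.0879 t 0.1 F [1.6 0.1 0.7]
row: t [4.5622 3.4867 0.0616] turn -0.0741 (alt 0.4259 ) mm [547.5 418.4   7.4]
```

Emit:
{"fn": "drive_tool", "kwargs": {"increments": [[[1, 0.912, 0.697, 0, 0], [1, 0.912, 0.697, 0, 0], [1, 0.912, 0.697, 0, 0]]]}}

```text
time_s: 0.48
tcp_pos: [0.3336, 0.4981, 0.2377]
eef_rot: [180.0, 0.0, -23.2]
contact_force: [-0.7, 0.0, 0.2]
gripper_width: 0.0874
gripper_force: 0.0
```

Emit:
{"fn": "drive_tool", "kwargs": {"increments": [[[1, 0.912, 0.697, 0, 0], [1, 0.912, 0.697, 0, 0], [1, 0.912, 0.697, 0, 0]]]}}

```text
time_s: 0.85
tcp_pos: [0.4013, 0.3788, 0.2376]
eef_rot: [180.0, 0.0, -23.2]
contact_force: [0.3, -0.2, -0.1]
gripper_width: 0.0877
gripper_force: 0.0
```

Emit:
{"fn": "drive_tool", "kwargs": {"increments": [[[1, 0.912, 0.697, 0, 0], [1, 0.912, 0.697, 0, 0], [1, 0.912, 0.697, 0, 0]]]}}

```text
time_s: 1.23
tcp_pos: [0.4692, 0.2594, 0.2374]
eef_rot: [180.0, 0.0, -23.2]
contact_force: [-0.5, 0.5, 0.7]
gripper_width: 0.0874
gripper_force: 0.0
```

Emit:
{"fn": "drive_tool", "kwargs": {"increments": [[[1, 0.912, 0.697, 0, 0], [1, 0.912, 0.697, 0, 0], [1, 0.912, 0.697, 0, 0]]]}}

```text
time_s: 1.6
tcp_pos: [0.5373, 0.1399, 0.2371]
eef_rot: [180.0, 0.0, -23.2]
contact_force: [-0.3, 0.3, -0.2]
gripper_width: 0.0876
gripper_force: 0.0
```

Emit:
{"fn": "drive_tool", "kwargs": {"increments": [[[0.3, 0.912, 0.697, 0, -0.074], [0.3, 0.912, 0.697, 0, -0.074], [0.3, 0.912, 0.697, 0, -0.074], [0.3, 0.912, 0.697, 0, -0.074], [0.3, 0.912, 0.697, 0, -0.074]]]}}

```text
time_s: 2.22
tcp_pos: [0.6039, 0.023, 0.2373]
eef_rot: [-180.0, 0.0, 3.5]
contact_force: [0.2, -0.8, 0.1]
gripper_width: 0.0569
gripper_force: 0.0
```

```bash
python3 - <<'E'
from h import *
move(.604,.021,.23,3.6)
m=camera_model("wrist"); im=capture("wrist"); cv2.imwrite("pics/w1.png",im[:,:,::-1]); np.save("w1.npy",m,allow_pickle=True)
E
```

```text
now [0.6039 0.023  0.2373] [-1.7999e+02  2.0000e-02  3.5000e+00] j6 72.8 w 0.0569 t 2.23 F [ 0.2 -0.8  0.1]
row: t [-0.0005  0.0165  0.0607] turn -0.0003 (alt 0.4997 ) mm [-0.1  2.   7.3]
```

View pics/w1.png

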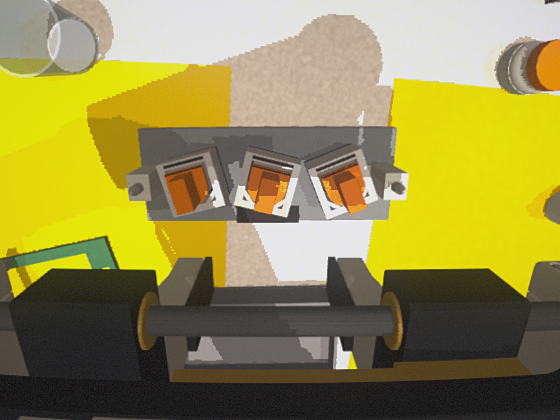

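The wrist picture shows the block across (130–408, 125–222) with three sockets, posts and pins. I'll rectify the rim plane (z = 55 mm) to measure it.

```bash
cat >> h.py <<'E'
def rect(im,m,x0,x1,y0,y1,z,res=.000375):
    """top-down view at height z: row grows with -x, column with -y"""
    nx,ny=int((x1-x0)/res),int((y1-y0)/res)
    X=x1-np.arange(nx)*res; Y=y1-np.arange(ny)*res
    g=np.stack(np.broadcast_arrays(X[:,None],Y[None,:],z),-1).reshape(-1,3)
    q=w2p(m,g).reshape(nx,ny,2).astype(np.float32)
    return cv2.remap(im,q[...,0],q[...,1],cv2.INTER_CUBIC)
def gamma(im): return (255*(im/255.)**.6).astype(np.uint8)
E
python3 - <<'E'
from h import *
m=np.load("w1.npy",allow_pickle=True).item(); im=cv2.imread("pics/w1.png")
a=rect(im,m,.545,.665,-.13,.17,.055)
b=rect(im,m,.545,.665,-.13,.17,.097)
o=gamma(np.vstack([a,b[:270]])); cv2.imwrite("pics/w1r.png",o[:600]); print(o.shape)
E
```

```text
(590, 800, 3)
```

View pics/w1r.png

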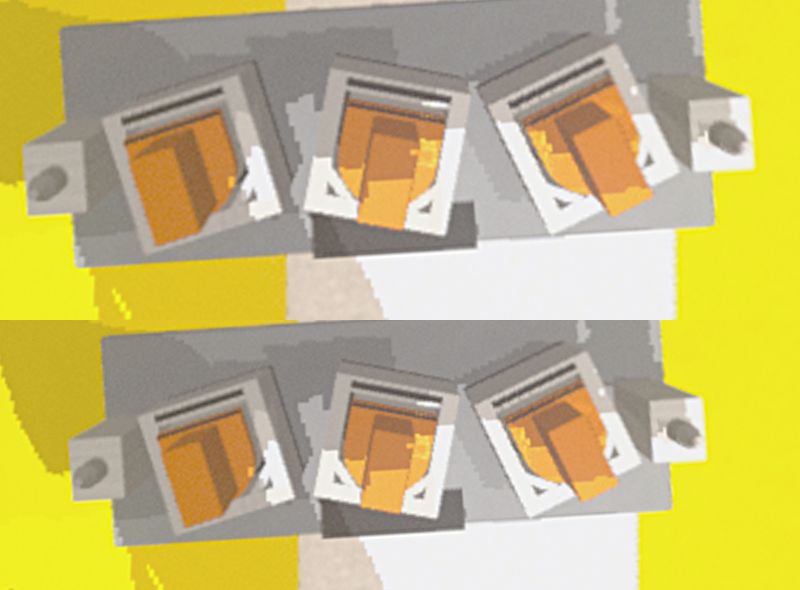

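Rectified picture: socket corners are clear (e.g. socket3 (104,116)/(150,253)/(280,212)). That gives sockets ≈ S3 (.602,.0955,18°), S2 (.606,.0235,−12°), S1 (.610,−.052,24°), consistent with the 74 mm pitch. Next, a planner to work out the increments.

```bash
cat >> h.py <<'E'
def plan(wps,start=None):
    """wps: (x,y,z,yaw,grip,extra rows). prints [grip,tx,ty,tz,turn] x rows per call"""
    s,p,R=tool()
    if start is None: x=np.r_[p,s["eef_rot"][2]]
    else: x=np.array(start,float)
    print("at",p.round(4),"yaw",round(s["eef_rot"][2],1),"j6",round(s["joints"][5],1),"w",round(s["gripper_width"],4),"F",s["contact_force"].round(1),"t",round(s["time_s"],1))
    for w in wps:
        g,ex=w[4],w[5]; tgt=np.array(w[:4],float); D=tgt-x; D[3]=(D[3]+180)%360-180
        def loc(d,yaw):
            c,sn=np.cos(np.radians(yaw)),np.sin(np.radians(yaw)); return np.array([c*d[0]+sn*d[1],sn*d[0]-c*d[1],-d[2]])
        n=1
        while True:
            ok=np.abs(loc(D[:3]/n,x[3])).max()<=.12 and all(np.abs(loc(D[:3]/n,x[3]+D[3]*k/n)).max()<=.12 for k in range(n)) and abs(D[3]/n)<=52
            if ok: break
            n+=1
        for k in range(n):
            l=loc(D[:3]/n,x[3])/.12
            nr=int(np.ceil(max(np.linalg.norm(D[:3]/n)/.055,abs(D[3]/n)/10)))
            nr=max(nr,1)+(ex if k==n-1 else 0)
            print("  ",[g]+[round(float(v),3) for v in l]+[round(float(-D[3]/n/360),4)],"rows",nr)
            x=x+D/n
        x=tgt
E
python3 - <<'E'
from h import *
plan([(.602,.0955,.150,18,.2,2),(.602,.0955,.079,18,.2,2),(.602,.0955,.079,18,-1,3),(.602,.0955,.155,18,-1,2),(.412,.085,.155,18,-1,1),(.412,.085,.072,18,-1,2),(.412,.085,.072,18,.1,3),(.412,.085,.16,18,.2,1),(.606,.0235,.155,-12,.2,2),(.606,.0235,.079,-12,.2,2)])
E
```

```text
at [0.6039 0.0231 0.2375] yaw 3.5 j6 72.9 w 0.057 F [-0.1 -0.5  0.1] t 2.3
   [0.2, 0.022, -0.603, 0.729, -0.0401] rows 5
   [0.2, 0.0, 0.0, 0.592, -0.0] rows 4
   [-1, 0.0, 0.0, -0.0, -0.0] rows 4
   [-1, 0.0, 0.0, -0.633, -0.0] rows 4
   [-1, -0.766, -0.203, -0.0, -0.0] rows 2
   [-1, -0.766, -0.203, -0.0, -0.0] rows 3
   [-1, 0.0, 0.0, 0.692, -0.0] rows 4
   [0.1, 0.0, 0.0, -0.0, -0.0] rows 4
   [0.2, 0.0, 0.0, -0.733, -0.0] rows 3
   [0.2, 0.69, 0.493, 0.021, 0.0417] rows 2
   [0.2, 0.794, 0.298, 0.021, 0.0417] rows 4
   [0.2, 0.0, -0.0, 0.633, -0.0] rows 4
```

Emit:
{"fn": "drive_tool", "kwargs": {"increments": [[[0.2, 0.022, -0.603, 0.729, -0.0401], [0.2, 0.022, -0.603, 0.729, -0.0401], [0.2, 0.022, -0.603, 0.729, -0.0401], [0.2, 0.022, -0.603, 0.729, -0.0401], [0.2, 0.022, -0.603, 0.729, -0.0401]]], "squeeze": 25}}

```text
time_s: 2.9
tcp_pos: [0.6029, 0.0943, 0.1516]
eef_rot: [-180.0, -0.1, 18.0]
contact_force: [-0.8, 0.6, -0.7]
gripper_width: 0.0523
gripper_force: 0.0
```

Emit:
{"fn": "drive_tool", "kwargs": {"increments": [[[0.2, 0, 0, 0.3, 0], [0.2, 0, 0, 0.45, 0], [0.2, 0, 0, 0.592, 0], [0.2, 0, 0, 0.592, 0]]]}}

```text
time_s: 3.4
tcp_pos: [0.6019, 0.0935, 0.0784]
eef_rot: [180.0, 0.1, 18.0]
contact_force: [-0.4, -0.1, 0.3]
gripper_width: 0.0526
gripper_force: 0.0
```

Emit:
{"fn": "drive_tool", "kwargs": {"increments": [[[-1, 0, 0, 0, 0], [-1, 0, 0, 0, 0], [-1, 0, 0, 0, 0], [-1, 0, 0, 0, 0], [-1, 0, 0, 0, 0]]]}}

```text
time_s: 4.03
tcp_pos: [0.6019, 0.0957, 0.0792]
eef_rot: [-179.9, -0.1, 18.0]
contact_force: [-3.3, 8.0, 2.4]
gripper_width: 0.0164
gripper_force: 24.7
```

Emit:
{"fn": "drive_tool", "kwargs": {"increments": [[[-1, 0, 0, -0.2, 0], [-1, 0, 0, -0.4, 0], [-1, 0, 0, -0.633, 0], [-1, 0, 0, -0.633, 0]]]}}

```text
time_s: 4.53
tcp_pos: [0.6035, 0.0946, 0.1574]
eef_rot: [-180.0, -0.2, 18.0]
contact_force: [-0.1, 0.2, -1.7]
gripper_width: 0.0158
gripper_force: 25.0
```

```bash
python3 - <<'E'
from h import *
plan([])
cv2.imwrite("pics/w2.png",capture("wrist")[:,:,::-1])
E
```

```text
at [0.6035 0.0946 0.1574] yaw 18.0 j6 80.8 w 0.0158 F [-0.1  0.2 -1.7] t 4.5
```

View pics/w2.png

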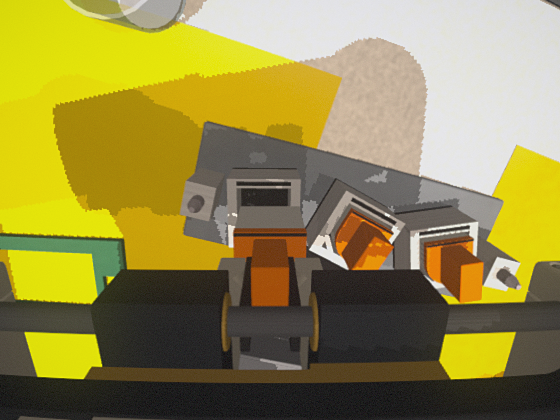

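The used cell is held, the socket is empty below it, and the other two are still seated. On to the tray.

Emit:
{"fn": "drive_tool", "kwargs": {"increments": [[[-1, -0.766, -0.2, 0, 0], [-1, -0.766, -0.2, 0, 0], [-1, -0.766, -0.2, 0, 0]]]}}

```text
time_s: 4.95
tcp_pos: [0.5048, 0.0879, 0.1543]
eef_rot: [-180.0, 0.1, 18.0]
contact_force: [0.3, 0.7, -1.5]
gripper_width: 0.0156
gripper_force: 25.0
```

Emit:
{"fn": "drive_tool", "kwargs": {"increments": [[[-1, -0.766, -0.2, 0, 0], [-1, -0.766, -0.2, 0, 0], [-1, -0.766, -0.2, 0, 0], [-1, -0.766, -0.2, 0, 0]]]}}

```text
time_s: 5.45
tcp_pos: [0.4133, 0.0833, 0.155]
eef_rot: [180.0, -0.0, 18.0]
contact_force: [0.1, 0.2, -1.3]
gripper_width: 0.0159
gripper_force: 25.0
```

Emit:
{"fn": "drive_tool", "kwargs": {"increments": [[[-1, 0, 0, 0.3, 0], [-1, 0, 0, 0.5, 0], [-1, 0, 0, 0.692, 0], [-1, 0, 0, 0.692, 0], [-1, 0, 0, 0.692, 0]]]}}

```text
time_s: 6.08
tcp_pos: [0.4134, 0.0832, 0.0724]
eef_rot: [180.0, -0.0, 18.0]
contact_force: [-0.6, 0.9, -0.6]
gripper_width: 0.0157
gripper_force: 25.0
```

Emit:
{"fn": "drive_tool", "kwargs": {"increments": [[[0.1, 0, 0, 0, 0], [0.1, 0, 0, 0, 0], [0.1, 0, 0, 0, 0], [0.1, 0, 0, 0, 0]]]}}

```text
time_s: 6.58
tcp_pos: [0.4127, 0.0831, 0.0722]
eef_rot: [-180.0, -0.0, 18.0]
contact_force: [0.1, -0.4, -0.2]
gripper_width: 0.0468
gripper_force: 0.0
```

Emit:
{"fn": "drive_tool", "kwargs": {"increments": [[[0.2, 0, 0, -0.2, 0], [0.2, 0, 0, -0.733, 0], [0.2, 0, 0, -0.733, 0], [0.2, 0, 0, -0.733, 0]]]}}

```text
time_s: 7.08
tcp_pos: [0.4124, 0.083, 0.1601]
eef_rot: [-180.0, -0.1, 18.0]
contact_force: [0.3, -0.2, -0.8]
gripper_width: 0.0524
gripper_force: 0.0
```

```bash
python3 - <<'E'
from h import *
im=capture("top"); m=camera_model("top")
for c,a,rc in blobs(im,"orange"): print(c.round(1),a,p2w(m,c,.086).round(3)[0])
plan([(.606,.0235,.155,-12,.2,2),(.606,.0235,.079,-12,.2,2),(.606,.0235,.079,-12,-1,2),(.606,.0235,.157,-12,-1,2),(.418,.027,.157,-12,-1,1),(.418,.027,.072,-12,-1,1),(.418,.027,.072,-12,.1,1),(.418,.027,.16,-12,.2,1)])
E
```

```text
[347.8 140.7] 235 [ 0.731 -0.231  0.086]
[274.1 186.3] 154 [ 0.611 -0.047  0.086]
[245.6 187.8] 147 [0.607 0.024 0.086]
[445.9 262.7] 267 [ 0.428 -0.459  0.086]
at [0.412  0.0827 0.1594] yaw 18.0 j6 69.5 w 0.0525 F [ 0.   0.8 -0.6] t 7.1
   [0.2, 0.693, 0.484, 0.018, 0.0416] rows 2
   [0.2, 0.794, 0.288, 0.018, 0.0416] rows 4
   [0.2, 0.0, -0.0, 0.633, -0.0] rows 4
   [-1, 0.0, -0.0, -0.0, -0.0] rows 3
   [-1, 0.0, -0.0, -0.65, -0.0] rows 4
   [-1, -0.769, 0.149, -0.0, -0.0] rows 2
   [-1, -0.769, 0.149, -0.0, -0.0] rows 3
   [-1, 0.0, -0.0, 0.708, -0.0] rows 3
   [0.1, 0.0, -0.0, -0.0, -0.0] rows 2
   [0.2, 0.0, -0.0, -0.733, -0.0] rows 3
```

Emit:
{"fn": "drive_tool", "kwargs": {"increments": [[[0.2, 0.693, 0.484, 0.018, 0.0416], [0.2, 0.693, 0.484, 0.018, 0.0416], [0.2, 0.693, 0.484, 0.018, 0.0416]]]}}

```text
time_s: 7.5
tcp_pos: [0.5107, 0.0524, 0.1554]
eef_rot: [179.9, 0.2, 2.9]
contact_force: [-1.5, 0.2, 0.5]
gripper_width: 0.0525
gripper_force: 0.0
```

Emit:
{"fn": "drive_tool", "kwargs": {"increments": [[[0.2, 0.794, 0.288, 0.018, 0.0416], [0.2, 0.794, 0.288, 0.018, 0.0416], [0.2, 0.794, 0.288, 0.018, 0.0416], [0.2, 0.794, 0.288, 0.018, 0.0416]]]}}

```text
time_s: 8.0
tcp_pos: [0.6051, 0.0238, 0.1542]
eef_rot: [179.9, 0.2, -11.9]
contact_force: [-1.2, -0.9, 0.5]
gripper_width: 0.0524
gripper_force: 0.0
```

Emit:
{"fn": "drive_tool", "kwargs": {"increments": [[[0.2, 0, 0, 0.3, 0], [0.2, 0, 0, 0.45, 0], [0.2, 0, 0, 0.633, 0], [0.2, 0, 0, 0.633, 0], [0.2, 0, 0, 0.633, 0]]]}}

```text
time_s: 8.62
tcp_pos: [0.6065, 0.0243, 0.0806]
eef_rot: [-180.0, -0.0, -11.9]
contact_force: [-0.5, 0.4, -0.1]
gripper_width: 0.0526
gripper_force: 0.0
```

Emit:
{"fn": "drive_tool", "kwargs": {"increments": [[[-1, 0, 0, 0, 0], [-1, 0, 0, 0, 0], [-1, 0, 0, 0, 0], [-1, 0, 0, 0, 0], [-1, 0, 0, 0, 0]]]}}

```text
time_s: 9.25
tcp_pos: [0.6068, 0.0245, 0.0795]
eef_rot: [-179.9, -0.0, -12.0]
contact_force: [0.0, 3.3, -2.2]
gripper_width: 0.0163
gripper_force: 24.9
```

Emit:
{"fn": "drive_tool", "kwargs": {"increments": [[[-1, 0, 0, -0.2, 0], [-1, 0, 0, -0.4, 0], [-1, 0, 0, -0.65, 0], [-1, 0, 0, -0.65, 0]]]}}

```text
time_s: 9.75
tcp_pos: [0.6078, 0.0241, 0.1601]
eef_rot: [-179.9, -0.2, -11.9]
contact_force: [0.3, 0.1, -1.0]
gripper_width: 0.0158
gripper_force: 25.0
```

Emit:
{"fn": "drive_tool", "kwargs": {"increments": [[[-1, -0.769, 0.17, 0, 0], [-1, -0.769, 0.17, 0, 0], [-1, -0.769, 0.17, 0, 0]]]}}

```text
time_s: 10.12
tcp_pos: [0.5094, 0.0226, 0.1572]
eef_rot: [180.0, 0.1, -11.9]
contact_force: [0.9, -0.6, -0.9]
gripper_width: 0.0157
gripper_force: 25.0
```

Emit:
{"fn": "drive_tool", "kwargs": {"increments": [[[-1, -0.769, 0.17, 0, 0], [-1, -0.769, 0.17, 0, 0], [-1, -0.769, 0.17, 0, 0], [-1, -0.769, 0.17, 0, 0]]]}}

```text
time_s: 10.62
tcp_pos: [0.4184, 0.0225, 0.1578]
eef_rot: [-180.0, -0.0, -11.9]
contact_force: [0.0, 0.5, -1.9]
gripper_width: 0.0157
gripper_force: 25.0
```

Emit:
{"fn": "drive_tool", "kwargs": {"increments": [[[-1, 0, 0, 0.3, 0], [-1, 0, 0, 0.5, 0], [-1, 0, 0, 0.7, 0], [-1, 0, 0, 0.7, 0], [-1, 0, 0, 0.7, 0]]]}}

```text
time_s: 11.25
tcp_pos: [0.4185, 0.0224, 0.0741]
eef_rot: [180.0, -0.0, -12.0]
contact_force: [0.1, 0.7, -0.6]
gripper_width: 0.0156
gripper_force: 25.0
```

Emit:
{"fn": "drive_tool", "kwargs": {"increments": [[[-0.1, 0, 0, 0, 0], [-0.1, 0, 0, 0, 0], [-0.1, 0, 0, 0, 0], [-0.1, 0, 0, 0, 0]]]}}

```text
time_s: 11.75
tcp_pos: [0.4176, 0.0223, 0.0739]
eef_rot: [-180.0, -0.0, -12.0]
contact_force: [0.1, -0.2, 0.3]
gripper_width: 0.0391
gripper_force: 0.0
```

Emit:
{"fn": "drive_tool", "kwargs": {"increments": [[[-0.1, 0, 0, -0.2, 0], [-0.1, 0, 0, -0.733, 0], [-0.1, 0, 0, -0.733, 0], [-0.1, 0, 0, -0.733, 0]]]}}

```text
time_s: 12.25
tcp_pos: [0.4174, 0.0223, 0.1618]
eef_rot: [-179.9, -0.0, -12.0]
contact_force: [-0.7, -0.7, -0.5]
gripper_width: 0.0393
gripper_force: 0.0
```

```bash
python3 - <<'E'
from h import *
plan([(.610,-.0515,.155,24,.2,2),(.610,-.0515,.079,24,.2,2),(.610,-.0515,.079,24,-1,2),(.610,-.0515,.157,24,-1,2),(.423,-.036,.157,15,-1,1),(.423,-.036,.072,15,-1,1),(.423,-.036,.072,15,.1,1),(.423,-.036,.16,15,.2,1)])
E
```

```text
at [0.4174 0.0223 0.1618] yaw -12.0 j6 47.7 w 0.0393 F [-0.7 -0.7 -0.5] t 12.2
   [0.2, 0.849, 0.134, 0.028, -0.05] rows 2
   [0.2, 0.766, 0.39, 0.028, -0.05] rows 4
   [0.2, 0.0, 0.0, 0.633, -0.0] rows 4
   [-1, 0.0, 0.0, -0.0, -0.0] rows 3
   [-1, 0.0, 0.0, -0.65, -0.0] rows 4
   [-1, -0.686, -0.376, -0.0, 0.0125] rows 2
   [-1, -0.713, -0.321, -0.0, 0.0125] rows 3
   [-1, 0.0, 0.0, 0.708, -0.0] rows 3
   [0.1, 0.0, 0.0, -0.0, -0.0] rows 2
   [0.2, 0.0, 0.0, -0.733, -0.0] rows 3
```

Emit:
{"fn": "drive_tool", "kwargs": {"increments": [[[0.2, 0.849, 0.134, 0.028, -0.05], [0.2, 0.849, 0.134, 0.028, -0.05], [0.2, 0.849, 0.134, 0.028, -0.05]]]}}

```text
time_s: 12.62
tcp_pos: [0.5151, -0.0157, 0.1557]
eef_rot: [179.9, 0.2, 6.0]
contact_force: [-0.9, -0.2, -0.7]
gripper_width: 0.0523
gripper_force: 0.0
```

Emit:
{"fn": "drive_tool", "kwargs": {"increments": [[[0.2, 0.766, 0.39, 0.028, -0.05], [0.2, 0.766, 0.39, 0.028, -0.05], [0.2, 0.766, 0.39, 0.028, -0.05], [0.2, 0.766, 0.39, 0.028, -0.05]]]}}

```text
time_s: 13.12
tcp_pos: [0.6088, -0.0514, 0.1534]
eef_rot: [-179.9, 0.2, 23.9]
contact_force: [-0.8, -0.0, -0.2]
gripper_width: 0.0526
gripper_force: 0.0
```

Emit:
{"fn": "drive_tool", "kwargs": {"increments": [[[0.2, 0, 0, 0.3, 0], [0.2, 0, 0, 0.45, 0], [0.2, 0, 0, 0.633, 0], [0.2, 0, 0, 0.633, 0], [0.2, 0, 0, 0.633, 0]]]}}

```text
time_s: 13.75
tcp_pos: [0.6077, -0.0503, 0.078]
eef_rot: [-179.9, 0.2, 24.0]
contact_force: [-2.8, 5.3, -5.1]
gripper_width: 0.0527
gripper_force: 3.0
```

Emit:
{"fn": "drive_tool", "kwargs": {"increments": [[[-1, 0, 0, 0, 0], [-1, 0, 0, 0, 0], [-1, 0, 0, 0, 0], [-1, 0, 0, 0, 0], [-1, 0, 0, 0, 0]]]}}

```text
time_s: 14.38
tcp_pos: [0.6103, -0.0513, 0.0791]
eef_rot: [-180.0, -0.0, 24.0]
contact_force: [-0.9, 1.6, 0.8]
gripper_width: 0.0159
gripper_force: 25.0
```

Emit:
{"fn": "drive_tool", "kwargs": {"increments": [[[-1, 0, 0, -0.2, 0], [-1, 0, 0, -0.4, 0], [-1, 0, 0, -0.65, 0], [-1, 0, 0, -0.65, 0]]]}}

```text
time_s: 14.88
tcp_pos: [0.6117, -0.0514, 0.1594]
eef_rot: [179.9, -0.2, 24.1]
contact_force: [0.9, 0.9, -1.4]
gripper_width: 0.0156
gripper_force: 25.0
```

Emit:
{"fn": "drive_tool", "kwargs": {"increments": [[[-1, -0.686, -0.376, 0, 0.0125], [-1, -0.686, -0.376, 0, 0.0125], [-1, -0.686, -0.376, 0, 0.0125]]]}}

```text
time_s: 15.25
tcp_pos: [0.5142, -0.0439, 0.1565]
eef_rot: [-180.0, 0.1, 19.6]
contact_force: [0.8, -0.3, -0.1]
gripper_width: 0.0153
gripper_force: 25.0
```

Emit:
{"fn": "drive_tool", "kwargs": {"increments": [[[-1, -0.713, -0.321, 0, 0.0125], [-1, -0.713, -0.321, 0, 0.0125], [-1, -0.713, -0.321, 0, 0.0125], [-1, -0.713, -0.321, 0, 0.0125]]]}}

```text
time_s: 15.75
tcp_pos: [0.4243, -0.0359, 0.1571]
eef_rot: [180.0, -0.1, 15.1]
contact_force: [0.1, -0.6, -0.8]
gripper_width: 0.0158
gripper_force: 25.0
```

Emit:
{"fn": "drive_tool", "kwargs": {"increments": [[[-1, 0, 0, 0.3, 0], [-1, 0, 0, 0.5, 0], [-1, 0, 0, 0.71, 0], [-1, 0, 0, 0.71, 0], [-1, 0, 0, 0.71, 0]]]}}

```text
time_s: 16.38
tcp_pos: [0.424, -0.0361, 0.0721]
eef_rot: [180.0, 0.0, 15.0]
contact_force: [0.8, 1.1, -1.5]
gripper_width: 0.016
gripper_force: 25.0
```

Emit:
{"fn": "drive_tool", "kwargs": {"increments": [[[-0.1, 0, 0, 0, 0], [-0.1, 0, 0, 0, 0], [-0.1, 0, 0, 0, 0], [-0.1, 0, 0, 0, 0]]]}}

```text
time_s: 16.88
tcp_pos: [0.4233, -0.0361, 0.072]
eef_rot: [-180.0, -0.0, 15.0]
contact_force: [0.5, -0.0, 0.2]
gripper_width: 0.039
gripper_force: 0.0
```

Emit:
{"fn": "drive_tool", "kwargs": {"increments": [[[-0.1, 0, 0, -0.2, 0], [-0.1, 0, 0, -0.733, 0], [-0.1, 0, 0, -0.733, 0], [-0.1, 0, 0, -0.733, 0]]]}}

```text
time_s: 17.38
tcp_pos: [0.423, -0.036, 0.1599]
eef_rot: [-180.0, -0.1, 15.0]
contact_force: [-0.2, 0.8, -0.0]
gripper_width: 0.0396
gripper_force: 0.0
```

```bash
python3 - <<'E'
from h import *
plan([(.53,.022,.24,3.6,.3,3)])
E
```

```text
at [ 0.423  -0.036   0.1599] yaw 15.0 j6 83.1 w 0.0396 F [-0.2  0.8 -0. ] t 17.4
   [0.3, 0.987, -0.236, -0.668, 0.0318] rows 6
```

Emit:
{"fn": "drive_tool", "kwargs": {"increments": [[[0.3, 0.987, -0.236, -0.668, 0.0318], [0.3, 0.987, -0.236, -0.668, 0.0318], [0.3, 0.987, -0.236, -0.668, 0.0318], [0.3, 0.987, -0.236, -0.668, 0.0318], [0.3, 0.987, -0.236, -0.668, 0.0318]]]}}

```text
time_s: 18.0
tcp_pos: [0.5288, 0.0215, 0.238]
eef_rot: [180.0, 0.2, 3.6]
contact_force: [-0.2, -0.3, 0.1]
gripper_width: 0.0568
gripper_force: 0.0
```

```bash
python3 - <<'E'
from h import *
plan([])
m=camera_model("wrist"); im=capture("wrist")[:,:,::-1]; cv2.imwrite("pics/w3.png",im); np.save("w3.npy",m,allow_pickle=True)
a=rect(im,m,.545,.665,-.13,.17,.055)
b=rect(im,m,.35,.47,-.13,.17,.086,)
cv2.imwrite("pics/w3r.png",gamma(np.vstack([a,b[:270]])))
mt=camera_model("top"); t=capture("top")
for c,ar,rc in blobs(t,"orange")+blobs(t,"blue"): print(c.round(1),ar,p2w(mt,c,.082).round(3)[0],rc[2])
for c,ar,rc in blobs(t,"green",100): print("g",c.round(1),ar,p2w(mt,c,.008).round(3)[0],rc[2])
E
```

```text
at [0.5288 0.0215 0.238 ] yaw 3.6 j6 70.0 w 0.0568 F [-0.2 -0.3  0.1] t 18.0
[347.7 140.8] 239 [ 0.732 -0.231  0.082] 90.0
[272.4 258.4] 38 [ 0.434 -0.045  0.082] 60.945396423339844
[262.4 258.2] 20 [ 0.434 -0.021  0.082] 71.56504821777344
[445.8 262.6] 267 [ 0.428 -0.46   0.082] 45.0
[220.  264.5] 186 [0.417 0.081 0.082] 90.0
[244.6 264.1] 152 [0.419 0.022 0.082] 0.0
[267.5 265.9] 39 [ 0.416 -0.034  0.082] 23.96249008178711
[106.5  84.4] 116 [0.881 0.394 0.082] 90.0
[237.9  83.1] 41 [0.887 0.051 0.082] 90.0
[365.   91.2] 41 [ 0.867 -0.278  0.082] 90.0
[  3.8 174.6] 178 [0.636 0.634 0.082] 90.0
[385.  196.8] 168 [ 0.588 -0.32   0.082] 45.0
[342.  249.6] 165 [ 0.457 -0.213  0.082] 40.60129928588867
[341.7 298.4] 266 [ 0.341 -0.21   0.082] 90.0
g [ 68.2 164.3] 526 [0.686 0.508 0.008] 3.1798300743103027
g [162.7 245.4] 568 [0.47  0.241 0.008] 74.74488067626953
```

View pics/w3r.png

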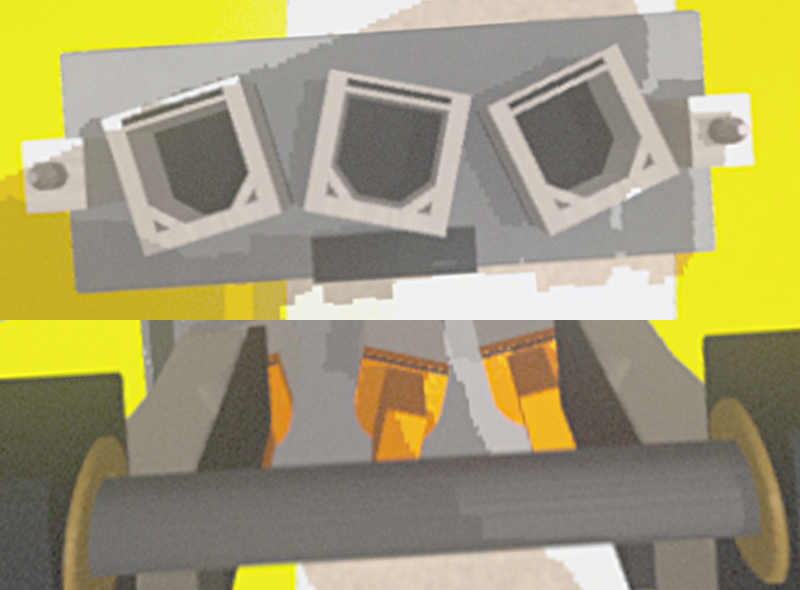

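The rectified view shows three empty wells with crisp corners: S3 (105,122)-(281,210), S2 (332,70)-(445,236), S1 (489,107)-(679,174). The three used cells stand in the tray. Sockets: S3 (.603,.0975,18.4°), S2 (.6075,.024,−10.4°), S1 (.612,−.0495,25.7°). Next I look at the fresh cells.

```bash
python3 - <<'E'
from h import *
plan([(.44,-.25,.24,0,.3,2)])
E
```

```text
at [0.5289 0.0214 0.2387] yaw 3.6 j6 70.0 w 0.0566 F [-0.4 -0.1  0. ] t 18.1
   [0.3, -0.294, 0.737, -0.004, 0.0033] rows 2
   [0.3, -0.278, 0.743, -0.004, 0.0033] rows 2
   [0.3, -0.263, 0.749, -0.004, 0.0033] rows 4
```

Emit:
{"fn": "drive_tool", "kwargs": {"increments": [[[0.3, -0.294, 0.737, 0, 0.0033], [0.3, -0.294, 0.737, 0, 0.0033], [0.3, -0.294, 0.737, 0, 0.0033]]]}}

```text
time_s: 18.48
tcp_pos: [0.4988, -0.0704, 0.2397]
eef_rot: [-180.0, 0.0, 2.3]
contact_force: [-0.2, -0.3, -0.2]
gripper_width: 0.0568
gripper_force: 0.0
```

Emit:
{"fn": "drive_tool", "kwargs": {"increments": [[[0.3, -0.278, 0.743, 0, 0.0033], [0.3, -0.278, 0.743, 0, 0.0033], [0.3, -0.278, 0.743, 0, 0.0033]]]}}

```text
time_s: 18.85
tcp_pos: [0.4698, -0.1602, 0.2396]
eef_rot: [-180.0, 0.0, 1.1]
contact_force: [-0.1, -0.1, -0.7]
gripper_width: 0.057
gripper_force: 0.0
```

Emit:
{"fn": "drive_tool", "kwargs": {"increments": [[[0.3, -0.263, 0.749, 0, 0.0033], [0.3, -0.263, 0.749, 0, 0.0033], [0.3, -0.263, 0.749, 0, 0.0033], [0.3, -0.263, 0.749, 0, 0.0033]]]}}

```text
time_s: 19.35
tcp_pos: [0.4415, -0.2489, 0.2397]
eef_rot: [-180.0, 0.0, 0.0]
contact_force: [-0.1, 0.2, -0.2]
gripper_width: 0.0572
gripper_force: 0.0
```

```bash
python3 - <<'E'
from h import *
plan([])
m=camera_model("wrist"); im=capture("wrist")[:,:,::-1]; cv2.imwrite("pics/w4.png",im); np.save("w4.npy",m,allow_pickle=True)
res=.0003
a=rect(im,m,.53,.65,-.38,-.26,.082,res); b=rect(im,m,.4,.52,-.27,-.15,.082,res)
a2=rect(im,m,.53,.62,-.38,-.26,.05,res); b2=rect(im,m,.4,.49,-.27,-.15,.05,res)
cv2.imwrite("pics/w4r.png",gamma(np.vstack([np.hstack([a,b]),np.hstack([a2,b2])])[:600])) 
E
```

```text
at [ 0.4415 -0.2489  0.2397] yaw 0.0 j6 97.2 w 0.0572 F [-0.1  0.2 -0.2] t 19.4
```

View pics/w4r.png

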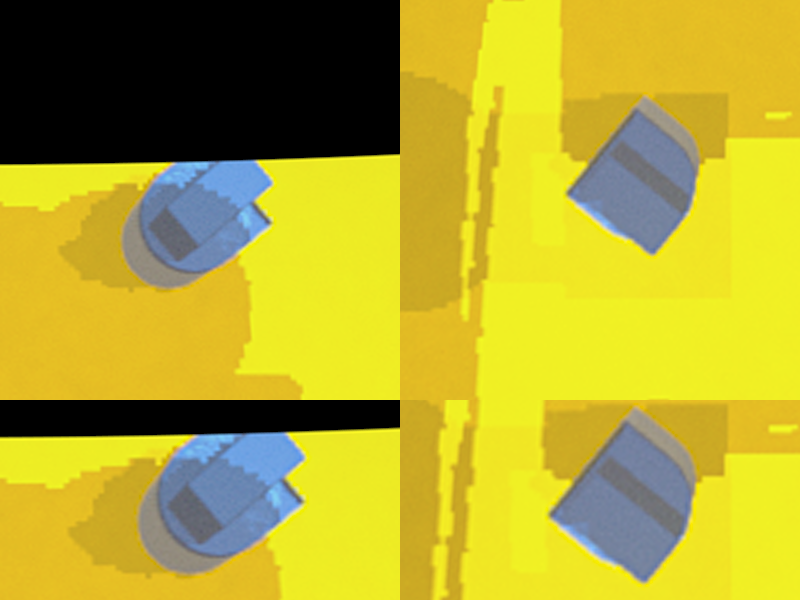

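This montage (F1 left, cut off; F2 right) suggests F1 has its flat to the upper right, but F2 is ambiguous. I'll look at each from overhead.

Emit:
{"fn": "drive_tool", "kwargs": {"increments": [[[0.2, -0.4, -0.3, 0, 0], [0.2, -0.4, -0.3, 0, 0], [0.2, -0.4, -0.3, 0, 0], [0.2, -0.4, -0.3, 0, 0]]]}}

```text
time_s: 19.9
tcp_pos: [0.3942, -0.2134, 0.24]
eef_rot: [180.0, -0.0, 0.1]
contact_force: [0.2, -0.3, 0.2]
gripper_width: 0.0529
gripper_force: 0.0
```

```bash
python3 - <<'E'
from h import *
plan([])
m=camera_model("wrist"); im=capture("wrist")[:,:,::-1]; cv2.imwrite("pics/w5.png",im); np.save("w5.npy",m,allow_pickle=True)
E
```

```text
at [ 0.3942 -0.2134  0.24  ] yaw 0.1 j6 93.2 w 0.0529 F [ 0.2 -0.3  0.2] t 19.9
```

Emit:
{"fn": "drive_tool", "kwargs": {"increments": [[[0.2, 0.95, 0.85, 0, 0], [0.2, 0.95, 0.85, 0, 0], [0.2, 0.95, 0.85, 0, 0], [0.2, 0.95, 0.85, 0, 0], [0.2, 0.95, 0.85, 0, 0]]]}}

```text
time_s: 20.58
tcp_pos: [0.507, -0.3154, 0.239]
eef_rot: [-180.0, 0.1, -0.0]
contact_force: [-1.1, -0.7, -0.4]
gripper_width: 0.0526
gripper_force: 0.0
```

```bash
python3 - <<'E'
from h import *
plan([])
m=camera_model("wrist"); im=capture("wrist")[:,:,::-1]; cv2.imwrite("pics/w6.png",im); np.save("w6.npy",m,allow_pickle=True)
m5=np.load("w5.npy",allow_pickle=True).item(); i5=cv2.imread("pics/w5.png")
res=.0003
a=rect(im,m,.53,.65,-.38,-.26,.082,res); b=rect(i5,m5,.4,.52,-.27,-.15,.082,res)
a2=rect(im,m,.55,.61,-.38,-.26,.05,res); b2=rect(i5,m5,.42,.48,-.27,-.15,.05,res)
cv2.imwrite("pics/w6r.png",gamma(np.vstack([np.hstack([a,b]),np.hstack([a2,b2])])[:600])) 
E
```

```text
at [ 0.507  -0.3154  0.239 ] yaw -0.0 j6 103.2 w 0.0526 F [-1.1 -0.7 -0.4] t 20.6Traceback (most recent call last):
  File "<stdin>", line 8, in <module>
    return _nx.concatenate(arrs, 1, dtype=dtype, casting=casting)
           ~~~~~~~~~~~~~~~^^^^^^^^^^^^^^^^^^^^^^^^^^^^^^^^^^^^^^^
ValueError: all the input array dimensions except for the concatenation axis must match exactly, but along dimension 0, the array at index 0 has size 199 and the array at index 1 has size 200
```

```bash
sed -i 's/nx,ny=int((x1-x0)\/res),int((y1-y0)\/res)/nx,ny=round((x1-x0)\/res),round((y1-y0)\/res)/' h.py; python3 - <<'E'
from h import *
m=np.load("w6.npy",allow_pickle=True).item(); im=cv2.imread("pics/w6.png")
m5=np.load("w5.npy",allow_pickle=True).item(); i5=cv2.imread("pics/w5.png")
res=.0003
a=rect(im,m,.53,.65,-.38,-.26,.082,res); b=rect(i5,m5,.4,.52,-.27,-.15,.082,res)
a2=rect(im,m,.55,.61,-.38,-.26,.05,res); b2=rect(i5,m5,.42,.48,-.27,-.15,.05,res)
cv2.imwrite("pics/w6r.png",gamma(np.vstack([np.hstack([a,b]),np.hstack([a2,b2])])[:600])) 
E
```

```text
(no output)
```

View pics/w6r.png

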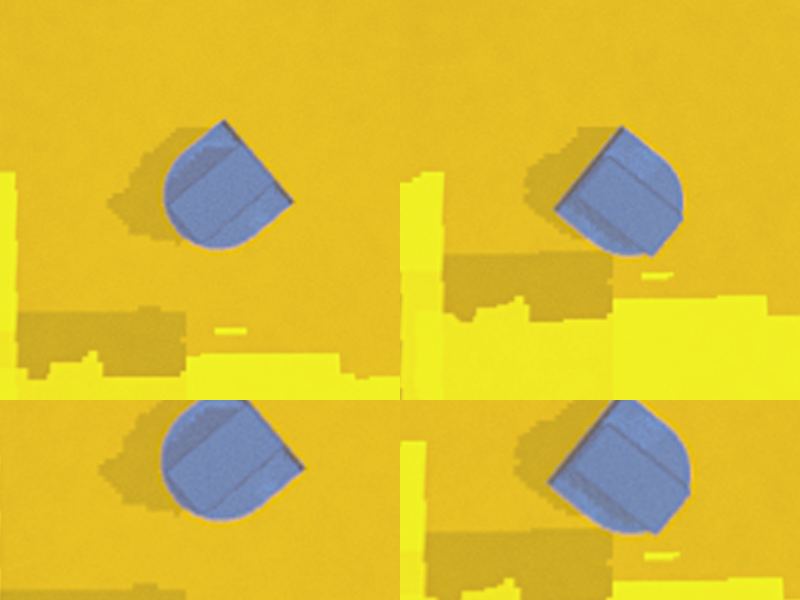

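Now it is clear. F1: flat edge (224,122)-(293,202), so cell at (.5917,−.327), yaw −50°. F2: flat edge (622,127)-(556,210), so cell at (.458,−.2187), yaw 52.5°. Both check against body and bar planes. F1 goes to S2 and F2 to S1.

```bash
python3 - <<'E'
from h import *
plan([(.5917,-.327,.14,-50,.2,2),(.5917,-.327,.064,-50,.2,2),(.5917,-.327,.064,-50,-1,3),(.5917,-.327,.168,-50,-1,2),(.6075,.024,.168,-10.4,-1,3)])
E
```

```text
at [ 0.5068 -0.3152  0.2396] yaw 0.0 j6 103.2 w 0.0529 F [ 0.5  0.9 -0.5] t 20.6
   [0.2, 0.707, 0.099, 0.83, 0.139] rows 8
   [0.2, 0.0, -0.0, 0.633, -0.0] rows 4
   [-1, 0.0, -0.0, -0.0, -0.0] rows 4
   [-1, 0.0, -0.0, -0.867, -0.0] rows 4
   [-1, -0.719, -0.66, -0.0, -0.0367] rows 3
   [-1, -0.549, -0.807, -0.0, -0.0367] rows 3
   [-1, -0.35, -0.911, -0.0, -0.0367] rows 6
```

Emit:
{"fn": "drive_tool", "kwargs": {"increments": [[[0.2, 0.707, 0.099, 0.83, 0.139], [0.2, 0.707, 0.099, 0.83, 0.139], [0.2, 0.707, 0.099, 0.83, 0.139], [0.2, 0.707, 0.099, 0.83, 0.139], [0.2, 0.707, 0.099, 0.83, 0.139]]]}}

```text
time_s: 21.25
tcp_pos: [0.592, -0.3266, 0.1406]
eef_rot: [-180.0, -0.0, -50.2]
contact_force: [0.3, 0.3, -0.6]
gripper_width: 0.0528
gripper_force: 0.0
```

Emit:
{"fn": "drive_tool", "kwargs": {"increments": [[[0.2, 0, 0, 0, 0], [0.2, 0, 0, 0, 0]]]}}

```text
time_s: 21.5
tcp_pos: [0.5921, -0.327, 0.1409]
eef_rot: [-180.0, -0.0, -49.8]
contact_force: [-0.1, -0.1, -0.2]
gripper_width: 0.0527
gripper_force: 0.0
```

```bash
python3 - <<'E'
from h import *
plan([(.5917,-.327,.064,-50,.2,2)])
E
```

```text
at [ 0.5921 -0.327   0.1409] yaw -49.8 j6 52.6 w 0.0527 F [-0.1 -0.1 -0.2] t 21.5
   [0.2, -0.002, 0.003, 0.641, 0.0005] rows 4
```

Emit:
{"fn": "drive_tool", "kwargs": {"increments": [[[0.2, 0, 0, 0.3, 0], [0.2, 0, 0, 0.45, 0], [0.2, 0, 0, 0.64, 0], [0.2, 0, 0, 0.64, 0]]]}}

```text
time_s: 22.0
tcp_pos: [0.5908, -0.3269, 0.0617]
eef_rot: [179.9, 0.2, -50.0]
contact_force: [0.9, -0.2, -0.4]
gripper_width: 0.0522
gripper_force: 0.0
```

Emit:
{"fn": "drive_tool", "kwargs": {"increments": [[[-1, 0, 0, 0, 0], [-1, 0, 0, 0, 0], [-1, 0, 0, 0, 0], [-1, 0, 0, 0, 0], [-1, 0, 0, 0, 0]]], "squeeze": 30}}

```text
time_s: 22.62
tcp_pos: [0.5921, -0.3273, 0.0636]
eef_rot: [-180.0, -0.0, -50.0]
contact_force: [0.5, 0.7, 2.6]
gripper_width: 0.0154
gripper_force: 30.0
```

Emit:
{"fn": "drive_tool", "kwargs": {"increments": [[[-1, 0, 0, -0.2, 0], [-1, 0, 0, -0.5, 0], [-1, 0, 0, -0.867, 0], [-1, 0, 0, -0.867, 0], [-1, 0, 0, -0.867, 0]]]}}

```text
time_s: 23.25
tcp_pos: [0.5918, -0.327, 0.1671]
eef_rot: [-180.0, 0.0, -50.0]
contact_force: [0.2, 0.3, -2.0]
gripper_width: 0.0157
gripper_force: 30.0
```

Emit:
{"fn": "drive_tool", "kwargs": {"increments": [[[-1, -0.719, -0.66, 0, -0.0367], [-1, -0.719, -0.66, 0, -0.0367], [-1, -0.719, -0.66, 0, -0.0367]]]}}

```text
time_s: 23.62
tcp_pos: [0.5968, -0.207, 0.1662]
eef_rot: [180.0, 0.1, -36.6]
contact_force: [-0.2, 0.1, -1.1]
gripper_width: 0.0157
gripper_force: 30.0
```

Emit:
{"fn": "drive_tool", "kwargs": {"increments": [[[-1, -0.549, -0.807, 0, -0.0367], [-1, -0.549, -0.807, 0, -0.0367], [-1, -0.549, -0.807, 0, -0.0367]]]}}

```text
time_s: 24.0
tcp_pos: [0.6024, -0.0907, 0.1663]
eef_rot: [180.0, 0.1, -23.4]
contact_force: [0.6, -0.6, -0.8]
gripper_width: 0.0157
gripper_force: 30.0
```

Emit:
{"fn": "drive_tool", "kwargs": {"increments": [[[-1, -0.35, -0.911, 0, -0.0367], [-1, -0.35, -0.911, 0, -0.0367], [-1, -0.35, -0.911, 0, -0.0367], [-1, -0.35, -0.911, 0, -0.0367], [-1, -0.35, -0.911, 0, -0.0367]]]}}

```text
time_s: 24.62
tcp_pos: [0.6076, 0.0222, 0.167]
eef_rot: [180.0, 0.1, -10.5]
contact_force: [-0.8, -0.2, -0.9]
gripper_width: 0.0158
gripper_force: 30.0
```

```bash
python3 - <<'E'
from h import *
plan([(.6075,.024,.135,-10.4,-1,2)])
E
```

```text
at [0.6076 0.0222 0.167 ] yaw -10.5 j6 59.0 w 0.0158 F [-0.8 -0.2 -0.9] t 24.6
   [-1, -0.004, -0.015, 0.267, -0.0002] rows 3
```

Emit:
{"fn": "drive_tool", "kwargs": {"increments": [[[-1, 0, -0.014, 0.2, 0], [-1, 0, -0.014, 0.32, 0], [-1, 0, -0.014, 0.32, 0], [-1, 0, -0.014, 0.32, 0]]]}}

```text
time_s: 25.12
tcp_pos: [0.6086, 0.025, 0.1296]
eef_rot: [-180.0, -0.0, -10.4]
contact_force: [0.6, 0.6, -0.6]
gripper_width: 0.0159
gripper_force: 30.0
```

Emit:
{"fn": "drive_tool", "kwargs": {"increments": [[[-1, 0, 0, 0.06, 0], [-1, 0, 0, 0.12, 0], [-1, 0, 0, 0.18, 0], [-1, 0, 0, 0.18, 0]]]}}

```text
time_s: 25.62
tcp_pos: [0.6082, 0.0253, 0.1068]
eef_rot: [180.0, 0.0, -10.4]
contact_force: [1.5, -0.7, -1.3]
gripper_width: 0.0162
gripper_force: 30.0
```

Emit:
{"fn": "drive_tool", "kwargs": {"increments": [[[-1, 0, 0, 0.08, 0], [-1, 0, 0, 0.16, 0], [-1, 0, 0, 0.22, 0], [-1, 0, 0, 0.22, 0], [-1, 0, 0, 0.22, 0]]]}}

```text
time_s: 26.25
tcp_pos: [0.6082, 0.0253, 0.081]
eef_rot: [180.0, 0.0, -10.4]
contact_force: [1.7, -0.9, -2.0]
gripper_width: 0.0156
gripper_force: 30.0
```

Emit:
{"fn": "drive_tool", "kwargs": {"increments": [[[-0.3, 0, 0, 0, 0], [-0.3, 0, 0, 0, 0], [-0.3, 0, 0, 0, 0], [-0.3, 0, 0, 0, 0]]]}}

```text
time_s: 26.75
tcp_pos: [0.6081, 0.0253, 0.0812]
eef_rot: [-180.0, -0.0, -10.4]
contact_force: [0.9, 0.0, -0.1]
gripper_width: 0.0306
gripper_force: 0.0
```

Emit:
{"fn": "drive_tool", "kwargs": {"increments": [[[-0.3, 0, 0, -0.2, 0], [-0.3, 0, 0, -0.6, 0], [-0.3, 0, 0, -0.8, 0], [-0.3, 0, 0, -0.8, 0]]]}}

```text
time_s: 27.25
tcp_pos: [0.6094, 0.0257, 0.1796]
eef_rot: [-179.9, -0.2, -10.4]
contact_force: [-0.3, -0.1, 0.1]
gripper_width: 0.0304
gripper_force: 0.0
```

```bash
python3 - <<'E'
from h import *
t=capture("top"); m=camera_model("top")
for c,ar,rc in blobs(t,"blue",100): print(c.round(1),ar,p2w(m,c,.082).round(3)[0])
plan([(.458,-.2187,.168,52.5,.2,2),(.458,-.2187,.064,52.5,.2,2)])
E
```

```text
[106.5  84.4] 116 [0.881 0.394 0.082]
[  3.8 174.8] 181 [0.635 0.634 0.082]
[244.6 191. ] 101 [0.599 0.026 0.082]
[341.9 249.6] 167 [ 0.457 -0.212  0.082]
[341.7 298.4] 266 [ 0.341 -0.21   0.082]
at [0.6085 0.0255 0.178 ] yaw -10.4 j6 58.9 w 0.0307 F [ 0.3  0.7 -1.1] t 27.3
   [0.2, -0.289, 0.743, 0.028, -0.0582] rows 3
   [0.2, -0.535, 0.59, 0.028, -0.0582] rows 3
   [0.2, -0.711, 0.36, 0.028, -0.0582] rows 5
   [0.2, 0.0, 0.0, 0.867, -0.0] rows 4
```

F1 is seated (no load, right height), and F2 has not moved.

Emit:
{"fn": "drive_tool", "kwargs": {"increments": [[[0.2, -0.289, 0.743, 0.028, -0.0582], [0.2, -0.289, 0.743, 0.028, -0.0582], [0.2, -0.289, 0.743, 0.028, -0.0582]]]}}

```text
time_s: 27.68
tcp_pos: [0.556, -0.0578, 0.1727]
eef_rot: [-180.0, 0.1, 10.6]
contact_force: [0.7, -0.7, 1.0]
gripper_width: 0.0512
gripper_force: 0.0
```

Emit:
{"fn": "drive_tool", "kwargs": {"increments": [[[0.2, -0.535, 0.59, 0.028, -0.0582], [0.2, -0.535, 0.59, 0.028, -0.0582], [0.2, -0.535, 0.59, 0.028, -0.0582]]]}}

```text
time_s: 28.05
tcp_pos: [0.5066, -0.1386, 0.1696]
eef_rot: [-180.0, 0.1, 31.4]
contact_force: [0.3, -0.3, 0.5]
gripper_width: 0.0525
gripper_force: 0.0
```

Emit:
{"fn": "drive_tool", "kwargs": {"increments": [[[0.2, -0.711, 0.36, 0.028, -0.0582], [0.2, -0.711, 0.36, 0.028, -0.0582], [0.2, -0.711, 0.36, 0.028, -0.0582], [0.2, -0.711, 0.36, 0.028, -0.0582], [0.2, -0.711, 0.36, 0.028, -0.0582]]]}}

```text
time_s: 28.68
tcp_pos: [0.4586, -0.2181, 0.1668]
eef_rot: [-180.0, 0.0, 52.4]
contact_force: [-0.1, 0.1, 0.3]
gripper_width: 0.0522
gripper_force: 0.0
```

```bash
python3 - <<'E'
from h import *
plan([(.458,-.2187,.064,52.5,.2,2),(.458,-.2187,.168,52.5,-1,2),(.612,-.0495,.168,25.7,-1,2)])
E
```

```text
at [ 0.4586 -0.2181  0.1668] yaw 52.4 j6 145.7 w 0.0522 F [-0.1  0.1  0.3] t 28.7
   [0.2, -0.007, -0.001, 0.857, -0.0002] rows 4
   [-1, 0.0, 0.0, -0.867, -0.0] rows 4
   [-1, 0.95, 0.08, -0.0, 0.0372] rows 3
   [-1, 0.943, -0.142, -0.0, 0.0372] rows 5
```

Emit:
{"fn": "drive_tool", "kwargs": {"increments": [[[0.2, -0.005, 0, 0.4, 0], [0.2, -0.005, 0, 0.65, 0], [0.2, -0.005, 0, 0.857, 0], [0.2, -0.005, 0, 0.857, 0], [0.2, -0.005, 0, 0.857, 0]]]}}

```text
time_s: 29.3
tcp_pos: [0.4584, -0.2191, 0.065]
eef_rot: [180.0, -0.0, 52.5]
contact_force: [-0.9, -0.1, 1.5]
gripper_width: 0.0523
gripper_force: 0.0
```

Emit:
{"fn": "drive_tool", "kwargs": {"increments": [[[-1, 0, 0, 0, 0], [-1, 0, 0, 0, 0], [-1, 0, 0, 0, 0], [-1, 0, 0, 0, 0], [-1, 0, 0, 0, 0]]]}}

```text
time_s: 29.92
tcp_pos: [0.4575, -0.2195, 0.0643]
eef_rot: [180.0, -0.0, 52.5]
contact_force: [0.6, 0.4, 1.2]
gripper_width: 0.0156
gripper_force: 29.9
```

Emit:
{"fn": "drive_tool", "kwargs": {"increments": [[[-1, 0, 0, -0.2, 0], [-1, 0, 0, -0.5, 0], [-1, 0, 0, -0.867, 0], [-1, 0, 0, -0.867, 0], [-1, 0, 0, -0.867, 0]]]}}

```text
time_s: 30.55
tcp_pos: [0.4568, -0.2192, 0.1677]
eef_rot: [-180.0, -0.0, 52.5]
contact_force: [-0.6, 0.8, -2.0]
gripper_width: 0.0161
gripper_force: 29.9
```

Emit:
{"fn": "drive_tool", "kwargs": {"increments": [[[-1, 0.95, 0.08, 0, 0.0372], [-1, 0.95, 0.08, 0, 0.0372], [-1, 0.95, 0.08, 0, 0.0372]]]}}

```text
time_s: 30.92
tcp_pos: [0.5358, -0.1326, 0.1662]
eef_rot: [-179.9, 0.1, 39.2]
contact_force: [-0.6, -0.5, -2.1]
gripper_width: 0.0157
gripper_force: 30.0
```

Emit:
{"fn": "drive_tool", "kwargs": {"increments": [[[-1, 0.943, -0.142, 0, 0.0372], [-1, 0.943, -0.142, 0, 0.0372], [-1, 0.943, -0.142, 0, 0.0372], [-1, 0.943, -0.142, 0, 0.0372], [-1, 0.943, -0.142, 0, 0.0372]]]}}

```text
time_s: 31.55
tcp_pos: [0.6105, -0.0512, 0.1676]
eef_rot: [-180.0, 0.1, 25.7]
contact_force: [-0.3, 0.4, -0.4]
gripper_width: 0.0162
gripper_force: 30.0
```

```bash
python3 - <<'E'
from h import *
plan([(.612,-.0495,.13,25.7,-1,2)])
E
```

```text
at [ 0.6105 -0.0512  0.1676] yaw 25.7 j6 102.2 w 0.0162 F [-0.3  0.4 -0.4] t 31.6
   [-1, 0.017, -0.007, 0.313, -0.0001] rows 3
```

Emit:
{"fn": "drive_tool", "kwargs": {"increments": [[[-1, 0.012, -0.006, 0.2, 0], [-1, 0.012, -0.006, 0.32, 0], [-1, 0.012, -0.006, 0.32, 0], [-1, 0.012, -0.006, 0.32, 0]]]}}

```text
time_s: 32.05
tcp_pos: [0.6128, -0.0493, 0.1305]
eef_rot: [180.0, -0.0, 25.7]
contact_force: [-0.1, 0.3, -0.9]
gripper_width: 0.0158
gripper_force: 30.0
```

Emit:
{"fn": "drive_tool", "kwargs": {"increments": [[[-1, 0, 0, 0.06, 0], [-1, 0, 0, 0.12, 0], [-1, 0, 0, 0.18, 0], [-1, 0, 0, 0.18, 0]]]}}

```text
time_s: 32.55
tcp_pos: [0.612, -0.049, 0.1073]
eef_rot: [-180.0, 0.1, 25.7]
contact_force: [0.5, -0.7, -1.1]
gripper_width: 0.0158
gripper_force: 30.0
```

Emit:
{"fn": "drive_tool", "kwargs": {"increments": [[[-1, 0, 0, 0.08, 0], [-1, 0, 0, 0.16, 0], [-1, 0, 0, 0.22, 0], [-1, 0, 0, 0.22, 0], [-1, 0, 0, 0.22, 0]]]}}

```text
time_s: 33.17
tcp_pos: [0.6127, -0.049, 0.0819]
eef_rot: [180.0, -0.0, 25.7]
contact_force: [0.4, 0.6, -1.0]
gripper_width: 0.0159
gripper_force: 30.0
```

Emit:
{"fn": "drive_tool", "kwargs": {"increments": [[[-0.3, 0, 0, 0, 0], [-0.3, 0, 0, 0, 0], [-0.3, 0, 0, 0, 0], [-0.3, 0, 0, 0, 0]]]}}

```text
time_s: 33.67
tcp_pos: [0.6126, -0.049, 0.0819]
eef_rot: [180.0, -0.0, 25.7]
contact_force: [-0.3, 0.3, -0.0]
gripper_width: 0.0307
gripper_force: 0.0
```

Emit:
{"fn": "drive_tool", "kwargs": {"increments": [[[-0.3, 0, 0, -0.2, 0], [-0.3, 0, 0, -0.6, 0], [-0.3, 0, 0, -1, 0], [-0.3, 0, 0, -1, 0]]]}}

```text
time_s: 34.17
tcp_pos: [0.6149, -0.0488, 0.2066]
eef_rot: [179.8, -0.4, 25.7]
contact_force: [0.3, 0.6, -1.4]
gripper_width: 0.0305
gripper_force: 0.0
```

```bash
python3 - <<'E'
from h import *
m=camera_model("top"); t=capture("top")
for c,ar,rc in blobs(t,"green",100): print(c.round(1),ar,p2w(m,c,.008).round(3)[0])
for c,ar,rc in blobs(t,"blue",100): print("b",c.round(1),ar,p2w(m,c,.097).round(3)[0])
c=p2w(m,[(127,256)],.008)[0]; print("cover",c)
plan([(c[0]-.06,c[1]-.01,.24,0,.8,2)])
E
```

```text
[ 69.1 172.5] 1006 [0.663 0.504 0.008]
[ 81.3 266.4] 397 [0.414 0.448 0.008]
b [237.2  24.9] 171 [1.045 0.056 0.097]
b [334.9  25.5] 173 [ 1.044 -0.201  0.097]
b [106.5  84.4] 116 [0.874 0.388 0.097]
b [  3.8 174.9] 184 [0.631 0.624 0.097]
b [275.7 186.9] 128 [ 0.607 -0.051  0.097]
b [341.8 298.4] 265 [ 0.341 -0.209  0.097]
cover [0.44164943 0.33161365 0.008     ]
at [ 0.6135 -0.0488  0.204 ] yaw 25.7 j6 102.1 w 0.0303 F [-0.5  0.9 -1. ] t 34.2
   [0.8, -0.101, -0.905, -0.075, 0.0179] rows 2
   [0.8, -0.201, -0.888, -0.075, 0.0179] rows 2
   [0.8, -0.299, -0.86, -0.075, 0.0179] rows 2
   [0.8, -0.394, -0.821, -0.075, 0.0179] rows 4
```

Emit:
{"fn": "drive_tool", "kwargs": {"increments": [[[0.8, -0.101, -0.905, -0.075, 0.0179], [0.8, -0.101, -0.905, -0.075, 0.0179], [0.8, -0.101, -0.905, -0.075, 0.0179]]]}}

```text
time_s: 34.6
tcp_pos: [0.5529, 0.0455, 0.2104]
eef_rot: [-180.0, 0.0, 19.4]
contact_force: [1.3, 0.4, 0.1]
gripper_width: 0.0551
gripper_force: 0.0
```

Emit:
{"fn": "drive_tool", "kwargs": {"increments": [[[0.8, -0.201, -0.888, -0.075, 0.0179], [0.8, -0.201, -0.888, -0.075, 0.0179], [0.8, -0.201, -0.888, -0.075, 0.0179]]]}}

```text
time_s: 34.98
tcp_pos: [0.4956, 0.1378, 0.2195]
eef_rot: [-180.0, 0.0, 13.0]
contact_force: [-0.1, -0.0, 0.9]
gripper_width: 0.0781
gripper_force: 0.0
```

Emit:
{"fn": "drive_tool", "kwargs": {"increments": [[[0.8, -0.299, -0.86, -0.075, 0.0179], [0.8, -0.299, -0.86, -0.075, 0.0179], [0.8, -0.299, -0.86, -0.075, 0.0179]]]}}

```text
time_s: 35.35
tcp_pos: [0.4382, 0.2303, 0.2284]
eef_rot: [180.0, 0.0, 6.5]
contact_force: [0.3, 0.0, 0.8]
gripper_width: 0.0786
gripper_force: 0.0
```

Emit:
{"fn": "drive_tool", "kwargs": {"increments": [[[0.8, -0.394, -0.821, -0.075, 0.0179], [0.8, -0.394, -0.821, -0.075, 0.0179], [0.8, -0.394, -0.821, -0.075, 0.0179], [0.8, -0.394, -0.821, -0.075, 0.0179]]]}}

```text
time_s: 35.85
tcp_pos: [0.3813, 0.3207, 0.237]
eef_rot: [179.9, 0.0, -0.1]
contact_force: [-0.4, -0.8, 0.3]
gripper_width: 0.079
gripper_force: 0.0
```

```bash
python3 - <<'E'
from h import *
plan([])
m=camera_model("wrist"); im=capture("wrist")[:,:,::-1]; cv2.imwrite("pics/w7.png",im); np.save("w7.npy",m,allow_pickle=True)
a=rect(im,m,.36,.56,.16,.52,.008,.00045)
cv2.imwrite("pics/w7r.png",gamma(a)) 
E
```

```text
at [0.3813 0.3207 0.237 ] yaw -0.1 j6 27.2 w 0.079 F [-0.4 -0.8  0.3] t 35.9
```

View pics/w7r.png

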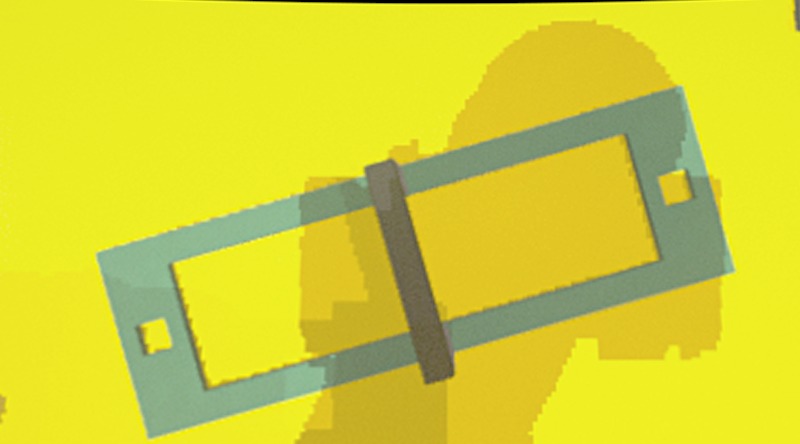

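The cover is seen sharply: holes (155,337) and (676,187) are 244 mm apart (246 expected), centre (.442,.333), yaw 16.1°. Next I compute the post centres from the earlier picture, and the move.

```bash
python3 - <<'E'
from h import *
m=np.load("w3.npy",allow_pickle=True).item()
def f(pts,z):
    P=np.array([(.665-r_*.000375,.17-c*.000375,.055) for c,r_ in pts]); return p2w(m,w2p(m,P),z)
L=f([(22,142),(84,138),(87,210),(26,213)],.062).mean(0); R_=f([(690,97),(748,94),(754,165),(695,168)],.062).mean(0)
print(L,R_,(L+R_)/2,np.linalg.norm(L-R_),np.degrees(np.arctan2(R_[0]-L[0],L[1]-R_[1])))
S=f([(193.25,166),(388,153),(583.5,140.5)],.055); print(S)
plan([(.442,.333,.13,16.1,.1,2),(.442,.333,.056,16.1,.1,2),(.442,.333,.056,16.1,-1,2),(.442,.333,.18,16.1,-1,2),(.6065,.024,.18,3.7,-1,2)])
E
```

```text
[0.59934048 0.1468373  0.062     ] [ 0.61576426 -0.09795963  0.062     ] [0.60755237 0.02443883 0.062     ] 0.24534726283009123 3.8383049940868106
[[ 0.60275     0.09753125  0.055     ]
 [ 0.607625    0.0245      0.055     ]
 [ 0.6123125  -0.0488125   0.055     ]]
at [0.3814 0.3204 0.2371] yaw -0.1 j6 27.2 w 0.0789 F [ 0.7 -0.3  0.3] t 35.9
   [0.1, 0.504, -0.106, 0.893, -0.0451] rows 5
   [0.1, 0.0, 0.0, 0.617, -0.0] rows 4
   [-1, 0.0, 0.0, -0.0, -0.0] rows 3
   [-1, 0.0, 0.0, -0.517, -0.0] rows 2
   [-1, 0.0, 0.0, -0.517, -0.0] rows 4
   [-1, 0.201, 0.951, -0.0, 0.0115] rows 3
   [-1, 0.269, 0.934, -0.0, 0.0115] rows 3
   [-1, 0.336, 0.913, -0.0, 0.0115] rows 5
```

Emit:
{"fn": "drive_tool", "kwargs": {"increments": [[[0.1, 0.504, -0.106, 0.893, -0.0451], [0.1, 0.504, -0.106, 0.893, -0.0451], [0.1, 0.504, -0.106, 0.893, -0.0451], [0.1, 0.504, -0.106, 0.893, -0.0451], [0.1, 0.504, -0.106, 0.893, -0.0451]]]}}

```text
time_s: 36.52
tcp_pos: [0.4418, 0.3345, 0.1327]
eef_rot: [-179.9, -0.2, 16.1]
contact_force: [1.0, 0.2, -0.3]
gripper_width: 0.0484
gripper_force: 0.0
```

Emit:
{"fn": "drive_tool", "kwargs": {"increments": [[[0.1, 0, 0, 0.3, 0], [0.1, 0, 0, 0.45, 0], [0.1, 0, 0, 0.617, 0], [0.1, 0, 0, 0.617, 0], [0.1, 0, 0, 0.617, 0]]]}}

```text
time_s: 37.15
tcp_pos: [0.4417, 0.3351, 0.0584]
eef_rot: [-179.9, -0.1, 16.2]
contact_force: [0.1, 0.8, 0.6]
gripper_width: 0.0487
gripper_force: 0.0
```

```bash
python3 - <<'E'
from h import *
plan([(.442,.333,.056,16.1,.1,2)])
E
```

```text
at [0.4417 0.3351 0.0584] yaw 16.2 j6 48.7 w 0.0487 F [0.1 0.8 0.6] t 37.1
   [0.1, -0.003, 0.018, 0.02, 0.0003] rows 3
```

Emit:
{"fn": "drive_tool", "kwargs": {"increments": [[[0.1, 0, 0.014, 0.02, 0], [-1, 0, 0.014, 0.02, 0], [-1, 0, 0.014, 0.02, 0], [-1, 0, 0.014, 0.02, 0], [-1, 0, 0.014, 0.02, 0]]], "squeeze": 50}}

```text
time_s: 37.78
tcp_pos: [0.4418, 0.3327, 0.0542]
eef_rot: [-180.0, -0.0, 16.2]
contact_force: [0.1, 1.1, -0.1]
gripper_width: 0.0136
gripper_force: 0.6
```

Emit:
{"fn": "drive_tool", "kwargs": {"increments": [[[-1, 0, 0, 0, 0], [-1, 0, 0, 0, 0], [-1, 0, 0, -0.2, 0], [-1, 0, 0, -0.4, 0], [-1, 0, 0, -0.5, 0]]]}}

```text
time_s: 38.4
tcp_pos: [0.4418, 0.3327, 0.115]
eef_rot: [-180.0, -0.0, 16.2]
contact_force: [0.1, 0.2, -2.0]
gripper_width: 0.0117
gripper_force: 50.0
```

Emit:
{"fn": "drive_tool", "kwargs": {"increments": [[[-1, 0, 0, -0.25, 0], [-1, 0, 0, -0.53, 0], [-1, 0, 0, -0.53, 0], [-1, 0, 0, -0.53, 0]]]}}

```text
time_s: 38.9
tcp_pos: [0.4411, 0.332, 0.1767]
eef_rot: [180.0, 0.1, 16.1]
contact_force: [-0.7, -0.1, -2.6]
gripper_width: 0.0117
gripper_force: 50.0
```

```bash
python3 - <<'E'
from h import *
plan([(.6075,.0244,.18,3.8,-1,2)])
E
```

```text
at [0.4411 0.332  0.1767] yaw 16.1 j6 48.9 w 0.0117 F [-0.7 -0.1 -2.6] t 38.9
   [-1, 0.207, 0.949, -0.009, 0.0114] rows 3
   [-1, 0.274, 0.932, -0.009, 0.0114] rows 3
   [-1, 0.34, 0.91, -0.009, 0.0114] rows 5
```

Emit:
{"fn": "drive_tool", "kwargs": {"increments": [[[-1, 0.069, 0.316, 0, 0.0038], [-1, 0.138, 0.632, 0, 0.0076], [-1, 0.207, 0.949, 0, 0.0114]]]}}

```text
time_s: 39.28
tcp_pos: [0.4969, 0.2287, 0.176]
eef_rot: [179.9, 0.2, 12.0]
contact_force: [0.4, 0.4, -3.6]
gripper_width: 0.0118
gripper_force: 50.0
```

Emit:
{"fn": "drive_tool", "kwargs": {"increments": [[[-1, 0.091, 0.31, 0, 0.0038], [-1, 0.182, 0.62, 0, 0.0076], [-1, 0.274, 0.932, -0.02, 0.0114]]]}}

```text
time_s: 39.65
tcp_pos: [0.5523, 0.1261, 0.1782]
eef_rot: [179.9, 0.2, 7.9]
contact_force: [1.0, 0.4, -2.7]
gripper_width: 0.0113
gripper_force: 50.0
```

Emit:
{"fn": "drive_tool", "kwargs": {"increments": [[[-1, 0.11, 0.3, 0, 0.0038], [-1, 0.22, 0.6, 0, 0.0076], [-1, 0.34, 0.91, 0, 0.0114], [-1, 0.34, 0.91, 0, 0.0114], [-1, 0.34, 0.91, 0, 0.0114]]]}}

```text
time_s: 40.28
tcp_pos: [0.6075, 0.0249, 0.1785]
eef_rot: [180.0, 0.2, 3.8]
contact_force: [0.2, -0.2, -3.3]
gripper_width: 0.0114
gripper_force: 50.0
```

```bash
python3 - <<'E'
from h import *
plan([(.6075,.0244,.15,3.8,-1,2)])
cv2.imwrite("pics/w8.png",gamma(capture("wrist")[:,:,::-1]))
E
```

```text
at [0.6075 0.0249 0.1785] yaw 3.8 j6 73.1 w 0.0114 F [ 0.2 -0.2 -3.3] t 40.3
   [-1, -0.0, 0.004, 0.238, 0.0] rows 3
```

View pics/w8.png

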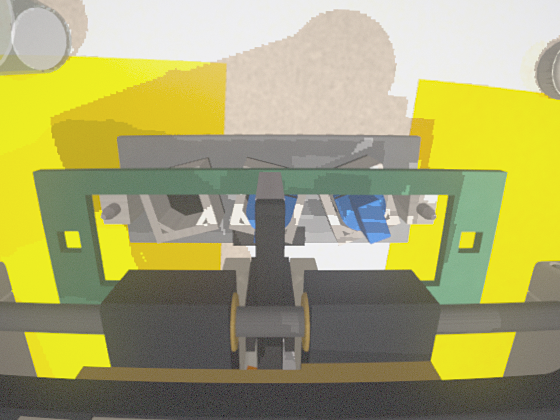

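The cover is held level above the block, with holes at (71,240) and (469,240) and both fresh cells seated. I'll check the hole positions against the pins.

```bash
python3 - <<'E'
from h import *
m=camera_model("wrist"); im=cv2.imread("pics/w8.png")
for x in(71,469):
    c=im[225:256,x-16:x+16]; h=cv2.cvtColor(c,cv2.COLOR_BGR2HSV); k=((h[...,0]>20)&(h[...,0]<34)&(h[...,1]>150)).astype(np.uint8)
    n,l,s,ce=cv2.connectedComponentsWithStats(k); i=1+np.argmax(s[1:,4]); q=ce[i]+[x-16,225]; print(q,s[i],p2w(m,[q],.132))
E
```

```text
[ 72.17427386 239.00829876] [  9   6  17  17 241] [[0.60223073 0.14430717 0.132     ]]
[466.87837838 239.49099099] [  6   7  17  16 222] [[ 0.61816634 -0.09563257  0.132     ]]
```

The holes agree with the pins to ~1 mm once the oblique view through the plate is allowed for. I'll lower in stages.

Emit:
{"fn": "drive_tool", "kwargs": {"increments": [[[-1, 0, 0.004, 0.15, 0], [-1, 0, 0.004, 0.3, 0], [-1, 0, 0.004, 0.3, 0], [-1, 0, 0.004, 0.3, 0]]]}}

```text
time_s: 40.83
tcp_pos: [0.6086, 0.0253, 0.1449]
eef_rot: [180.0, -0.0, 3.9]
contact_force: [0.3, -0.1, -2.0]
gripper_width: 0.0118
gripper_force: 50.0
```

Emit:
{"fn": "drive_tool", "kwargs": {"increments": [[[-1, 0, 0, 0.04, 0], [-1, 0, 0, 0.08, 0], [-1, 0, 0, 0.12, 0], [-1, 0, 0, 0.12, 0]]]}}

```text
time_s: 41.32
tcp_pos: [0.608, 0.0245, 0.1292]
eef_rot: [180.0, 0.1, 3.8]
contact_force: [0.1, -0.4, -3.4]
gripper_width: 0.0118
gripper_force: 50.0
```

Emit:
{"fn": "drive_tool", "kwargs": {"increments": [[[-1, 0, 0, 0.04, 0], [-1, 0, 0, 0.07, 0], [-1, 0, 0, 0.1, 0], [-1, 0, 0, 0.1, 0], [-1, 0, 0, 0.1, 0]]]}}

```text
time_s: 41.95
tcp_pos: [0.6085, 0.0247, 0.1179]
eef_rot: [180.0, -0.0, 3.9]
contact_force: [-0.3, -0.6, -2.0]
gripper_width: 0.0113
gripper_force: 50.0
```

Emit:
{"fn": "drive_tool", "kwargs": {"increments": [[[-1, 0, 0, 0.008, 0], [-1, 0, 0, 0.014, 0], [-1, 0, 0, 0.014, 0], [-1, 0, 0, 0.014, 0]]]}}

```text
time_s: 42.45
tcp_pos: [0.6085, 0.0247, 0.1162]
eef_rot: [-180.0, -0.0, 3.8]
contact_force: [0.1, 0.7, -2.4]
gripper_width: 0.0121
gripper_force: 50.0
```

Emit:
{"fn": "drive_tool", "kwargs": {"increments": [[[-0.4, 0, 0, 0, 0], [-0.4, 0, 0, 0, 0], [-0.4, 0, 0, 0, 0], [-0.4, 0, 0, 0, 0], [-0.4, 0, 0, 0, 0]]]}}

```text
time_s: 43.08
tcp_pos: [0.6084, 0.0246, 0.1162]
eef_rot: [180.0, -0.0, 3.8]
contact_force: [-0.2, -0.4, -0.0]
gripper_width: 0.0261
gripper_force: 0.0
```

Emit:
{"fn": "drive_tool", "kwargs": {"increments": [[[-0.4, 0, 0, -0.2, 0], [-0.4, 0, 0, -0.6, 0], [-0.4, 0, 0, -1, 0], [-0.4, 0, 0, -1, 0], [-0.4, 0, 0, -1, 0]]]}}

```text
time_s: 43.7
tcp_pos: [0.6081, 0.0247, 0.2359]
eef_rot: [-180.0, 0.0, 3.8]
contact_force: [-0.3, -0.6, -0.4]
gripper_width: 0.0263
gripper_force: 0.0
```

```bash
python3 - <<'E'
from h import *
plan([])
m=camera_model("wrist"); im=capture("wrist")[:,:,::-1]
cv2.imwrite("pics/w9.png",gamma(im))
s=capture("scene")[:,:,::-1]; c=cv2.resize(s[190:330,210:390],None,fx=3,fy=3,interpolation=cv2.INTER_CUBIC)
w=cv2.resize(im[:300],None,fx=.9643,fy=.9643)
cv2.imwrite("pics/fin.png",gamma(np.vstack([w[:,:540][:180*1+60],c[:355]])))
E
```

```text
at [0.6081 0.0247 0.2359] yaw 3.8 j6 73.2 w 0.0263 F [-0.3 -0.6 -0.4] t 43.7
```

View pics/fin.png

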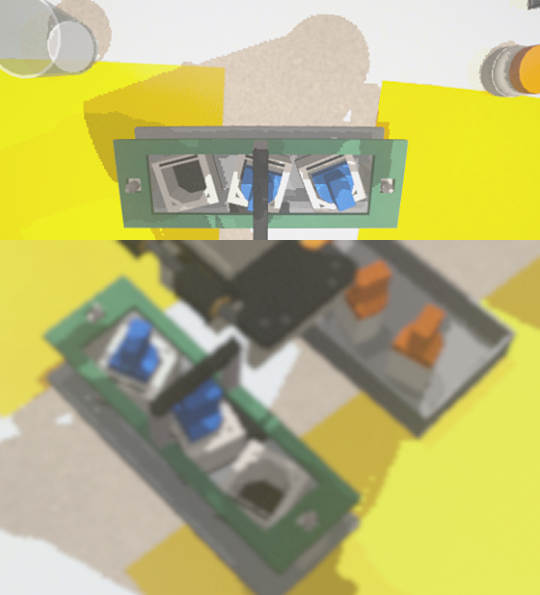

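The final view shows the cover flush over both pins (pins at (135,185) and (388,185)), both fresh cells seated and upright, the used cells in the tray, and no third fresh cell anywhere on the bench. Handing in.

```bash
python3 -c "
from plant import job; print(job.close_job())"
```

```text
the job is handed in; nothing more can be done
None
```

The job is handed in at about 44 s with no verdict returned: all three used cells are in the waste tray, the two fresh cells present are in the middle and right sockets, the cover is down over both pins, and the other things on the bench were not touched.

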